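# Sort wound coils into their trays and pin down the carrier cover

### The arm

A 6-joint arm with a two-finger parallel gripper is mounted at the origin on the work surface. World frame = base frame: x ahead of the robot, y to its left, z up, the work surface at z = 0. Lengths are in mm, angles in degrees, forces in N, time in s.
With the tool pointing down it reaches from about 350 to 850 mm from the base axis. Payload 8.1 kg.
Tool frame: the origin (TCP) lies at the very end of the fingers, on their centre line; the grasp point (between the pads) lies 19 mm behind it (r.grasp_offset is the distance from the TCP to the grasp point, in mm); z points along the fingers, y is the line along which they close (so a half turn about z gives the same grasp; the last joint's range is limited). The gripper opens to 85 mm and grips with 20 to 120 N. Pads are 22 mm wide; open, the fingers measure 114 mm over their backs; the gripper's body (76 mm by 85 mm) begins 54 mm behind the grasp point. The pads swing forward as they close: fully open they stand 13 mm farther back than shut.
Start: joints at [-79.492, 7.471, 85.268, -0, 87.261, -4.893], TCP at [159.365, -578.453, 208.792] pointing down, gripper open.
Joint ranges: [-169.43, 169.43], [-51.17, 129.36], [1.28, 143.12], [-76.62, 256.62], [0, 156.53], [-152.29, 152.29]. Speed limits (degrees/s): [136.94, 136.94, 159.86, 180, 180, 180].

### API

Orientations are given as [roll, pitch, yaw] about the fixed x, y, z axes, in that order (R = Rz(yaw) Ry(pitch) Rx(roll)).
In Python, from bench import r gives the robot as it stands.
- The arm moves only by the tool carry_out, never from a script. Its argument "commands" is a list of rows, each an object with "jaw": the finger opening in m, from 0 to 0.0854; "translation": the shift along the tool's x, y, z in m, a list of three; "spin": the turn about the tool's z in rad. A call has exactly 8 rows; each row shifts and turns the commanded pose from where the row before left it, along the tool's axes as they then stand; what a row does not reach is not made up. A row lasts 1/12 s, in which the tool goes at most 41.7 mm and 7.16 degrees, less where a joint would pass 70% of its speed; a pose out of reach is approached as far as the arm can. A call is refused whole if a number of a shift passes 0.0417 or a number of a turn 0.125, either way. A call with a gripper value outside its range is refused whole. The fingers move at their own pace and stop on an object; "squeeze" is the grip in N (left out, the last holds). Time passes only in rows, so rows that do not move let the fingers close, or fill a call up. It gives the time, the measured TCP pose, the force, the opening and the grip force at its end, in the units of the state.
- r.sense(): the state, without advancing time (a new reading comes with each control period).
- r.snapshot(name): name is "scene" or "top" or "wrist"; returns a dict with "pixels" (400x640x3 uint8, blue, green, red), "K" (3x3 intrinsics, pixels), "extrinsics" (4x4, takes a point from camera to world coordinates). Camera axes: x right, y down, z forward; pixel columns grow to the right and rows downward; lengths in mm; the calibration is good to about 2 mm. The wrist camera is an equidistant fisheye: a pixel r from the principal point sees the ray r / f radians off the axis. A picture is of the moment at which its call begins. There is no depth.
- r.hand_in(): hands the job in; it is judged then, once.
Trained networks look in a picture, given as the dict that the camera call returned (one of the last four; its "shot" number tells which), for a name from the list of things; names that differ only in an ending like _2 or _b are one class to them, and where a whole thing is asked for, a point or a joint stands for the part that bears it (a point fixed in the world has none). Each returns a list of dicts, best first, with "score" (0 to 1); they miss things now and then, are a little off and sometimes report something else, mostly with a low value. They report only what shows in the picture. A call takes as long as a camera call. They do not tell look-alikes from the thing itself.
- r.spot_in(picture, target): "xy" ([column, row] in pixels, amid what is visible of it).
- r.regions_of(picture, target): "pixels" (400x640 bool, what is visible of it) and "xy" ([column, row] in pixels, amid what is visible of it).
- r.landmark_of(picture, target): "xy" ([column, row] in pixels: a listed point, or the origin of a listed thing).
The state is a dict: "time": time; "joint_pos": joint angles; "qd": joint speeds; "joint_efforts": joint torques, N m; "tool_pos": TCP position; "tcp_rot": TCP orientation; "ft_force": force on the tool from outside, world axes, zero at the start; "wrist_torque": the same for the moment, N m; "finger_gap": finger opening in mm; "grip_force": force on a finger pad.
Only numpy, scipy, OpenCV 4.12 (cv2) and the standard library are available. Lean on these libraries where they do the work, as an engineer would, in place of code of your own. Each camera call takes 0.05 s, during which the arm holds its last target. There are 200 camera calls.

### The job

Sort the coils on the inspection bench: put the two drum coils upright in the plain grey tray, and the two ring coils flat in the grey carrier that has the two dowel pins, one coil to a bay. With both ring coils in the carrier, close it with the aluminium cover plate, both pins through its holes and the plate lying fully home. Do not tip any coil over, and leave everything released and at rest.

Things in the scene. Friction and masses are not known exactly. Their poses are not given: they have to be found in the camera images.
- ring1: ring coil (toroid): flat ring lying on its face, black core with copper turns, outer diameter 50 mm, hole 28 mm, 24 mm high, about 90 g. One of two alike. Origin: centre of its underside, z up; its yaw does not matter.
- ring2: ring coil (toroid): flat ring lying on its face, black core with copper turns, outer diameter 50 mm, hole 28 mm, 24 mm high, about 90 g. One of two alike. Origin: centre of its underside, z up; its yaw does not matter.
- drum1: drum coil: solid upright bobbin, copper winding between two black discs, diameter 44 mm (41 mm at the winding), 36 mm high, no hole through it, about 110 g. One of two alike. Origin: centre of its underside, z up; its yaw does not matter.
- drum2: drum coil: solid upright bobbin, copper winding between two black discs, diameter 44 mm (41 mm at the winding), 36 mm high, no hole through it, about 110 g. One of two alike. Origin: centre of its underside, z up; its yaw does not matter.
- tray: Plain grey tray, fixed, 164 x 84 x 12 mm, no pins: the place for the drum coils. Two 76 x 76 mm bays, centres at x = -40 and +40 mm, y = 0; bay floor 4 mm above the origin; all walls and the divider at x = 0 are 4 mm thick, tops 12 mm above the origin. Origin: centre of the underside, on the bench, z up; same after half a turn.
- carrier: Grey carrier with dowel pins, fixed, 204 (x) x 84 mm: for the ring coils. Bays, floor, divider and y walls as in the tray. End blocks (|x| 78 to 102 mm), tops 34 mm above the origin, carry the cover; on each, at x = +-90 mm, y = 0, a steel pin d 8 mm, 14 mm tall, top 5 mm tapered. Finger room beside coils: +y, -y. Origin: centre of underside, on the bench, z up; same after half a turn.
- cover: Loose aluminium cover plate of the carrier, 204 (x) x 56 x 6 mm, 0.2 kg, lying flat. Through holes d 12 mm at x = +-90 mm, y = 0. Black grip bar in the middle on top: 56 mm long (x), 14 mm wide (y), from 6 to 36 mm above the underside. Origin: centre of the underside, z up; same after half a turn. Home: underside 34 mm above the carrier's origin.
Mind the look-alikes: they are no part of the job. Leave any blue, pink or purple look-alike of the drum2 alone.

How it is judged (in metres and radians):
At the end, for the whole second after the job is handed in: Drum coils upright in tray bays (18 mm of bay centre), ring coils flat in carrier bays (15 mm), each within 3 mm of the floor, tilt < 0.1 rad; cover home on the carrier (3 mm in height, 5 mm sideways, 0.06 rad in yaw, tilt < 0.05 rad); all at rest (< 0.02 m/s) ((x of ring1 in the frame of carrier between -0.055 and -0.025 m or x of ring1 in the frame of carrier between 0.025 and 0.055 m) and y of ring1 in the frame of carrier between -0.015 and 0.015 m and z of ring1 in the frame of carrier between 0.001 and 0.007 m and angle between each of ring1, ring2, drum1, drum2's own z axis and vertical below 0.1 rad and linear speed of each of ring1, ring2, drum1, drum2, cover below 0.02 m/s and (x of ring2 in the frame of carrier between -0.055 and -0.025 m or x of ring2 in the frame of carrier between 0.025 and 0.055 m) and y of ring2 in the frame of carrier between -0.015 and 0.015 m and z of ring2 in the frame of carrier between 0.001 and 0.007 m and (x of drum1 in the frame of tray between -0.058 and -0.022 m or x of drum1 in the frame of tray between 0.022 and 0.058 m) and y of drum1 in the frame of tray between -0.018 and 0.018 m and z of drum1 in the frame of tray between 0.001 and 0.007 m and (x of drum2 in the frame of tray between -0.058 and -0.022 m or x of drum2 in the frame of tray between 0.022 and 0.058 m) and y of drum2 in the frame of tray between -0.018 and 0.018 m and z of drum2 in the frame of tray between 0.001 and 0.007 m and z of cover in the frame of carrier between 0.031 and 0.037 m and horizontal distance between cover and carrier below 0.005 m and angle between the x axis of cover and the x axis of carrier, either way round below 0.06 rad and angle between cover's own z axis and vertical below 0.05 rad); the robot touches nothing.
It fails at once if a coil is tipped over (tilted more than 1 rad) (angle between any of ring1, ring2, drum1, drum2's own z axis and vertical above 1 rad).
It also fails if it takes over 134 s, if anything falls off the work surface, if the arm or the gripper's body presses on something with over 40 N, if the wrist force passes 120 N, or if a joint passes its speed limit or range.

## Working session

There is one attempt and no reset: what is moved stays moved. The work goes in short steps, Python scripts to look and compute and a tool call to move; the robot and the scene stay as the last step left them, time stands still between calls to the robot, and variables do not carry over. Pictures are saved under pics/ and viewed, at most 14 in all, crops included, and the job is handed in when it is done.

Besides the shell and the picture viewer there is one more tool, called after "Call:" as name([rows], argument=value, ...), one row to a line, values as JSON. carry_out: Moves the arm, as the interface text tells. Its arguments: {"type":"object","properties":{"commands":{"type":"array","items":{"type":"object","properties":{"jaw":{"type":"number"},"translation":{"type":"array","items":{"type":"number"}},"spin":{"type":"number"}}}},"squeeze":{"type":"number"}},"required":["commands"]}

```bash
ls; mkdir -p pics
python3 - <<'E'
from bench import r
import cv2,numpy as np
print(r.sense())
for n in ["scene","top"]:
    p=r.snapshot(n); cv2.imwrite(f"pics/{n}0.png",p["pixels"]); print(n,p["K"].tolist(),np.round(p["extrinsics"],3).tolist())
    for t in ["ring1","drum1","tray","carrier","cover"]:
        print(t,[(np.round(d["xy"]).tolist(),round(d["score"],2)) for d in r.landmark_of(p,t)])
E
```

```text
pics
{'time': 0.0, 'joint_pos': array([-7.94930632e+01,  7.51443419e+00,  8.53283447e+01, -1.09933868e-04,
        8.72601530e+01, -4.89256905e+00]), 'qd': array([ 0.11576006,  0.01979669,  0.05004759, -0.02785738,  0.02754476,
        0.04287603]), 'joint_efforts': array([-2.27059209e-03, -5.69406939e+01, -5.00555992e+01, -4.34344520e-04,
        1.49579986e-02, -2.98262812e-06]), 'tool_pos': array([ 159.24978035, -577.88711981,  207.76043189]), 'tcp_rot': array([-1.79897434e+02, -8.66942119e-03,  1.53995035e+01]), 'ft_force': array([ 0.99342039,  0.12351701, -0.44573096]), 'wrist_torque': array([-0.01909556, -0.00852398,  0.00943096]), 'grip_force': 0.0, 'finger_gap': 85.5560469014811}
scene [[454.59342431788895, 0.0, 312.52835056041397], [0.0, 454.59342431788895, 206.5112062475102], [0.0, 0.0, 1.0]] [[0.834, 0.349, -0.428, 834.63], [0.552, -0.553, 0.624, -479.06], [-0.019, -0.756, -0.654, 572.284], [0.0, 0.0, 0.0, 1.0]]
ring1 [([361.0, 214.0], 0.72), ([254.0, 244.0], 0.69)]
drum1 [([226.0, 218.0], 0.96), ([312.0, 200.0], 0.94), ([296.0, 285.0], 0.87), ([340.0, 179.0], 0.72), ([310.0, 169.0], 0.7)]
tray [([371.0, 150.0], 0.96)]
carrier [([206.0, 343.0], 0.65)]
cover [([388.0, 287.0], 0.85)]
top [[417.1805943706033, 0.0, 324.06615483858394], [0.0, 417.1805943706033, 204.1349247052287], [0.0, 0.0, 1.0]] [[-0.019, -0.982, 0.189, 366.781], [-1.0, 0.015, -0.019, 9.768], [0.016, -0.189, -0.982, 837.166], [0.0, 0.0, 0.0, 1.0]]
ring1 [([274.0, 190.0], 0.87), ([363.0, 250.0], 0.79)]
drum1 [([235.0, 246.0], 0.95), ([352.0, 296.0], 0.85), ([233.0, 280.0], 0.77), ([276.0, 245.0], 0.73)]
tray [([181.0, 239.0], 0.92)]
carrier [([449.0, 216.0], 0.62)]
cover [([336.0, 136.0], 0.77)]
```

View pics/top0.png

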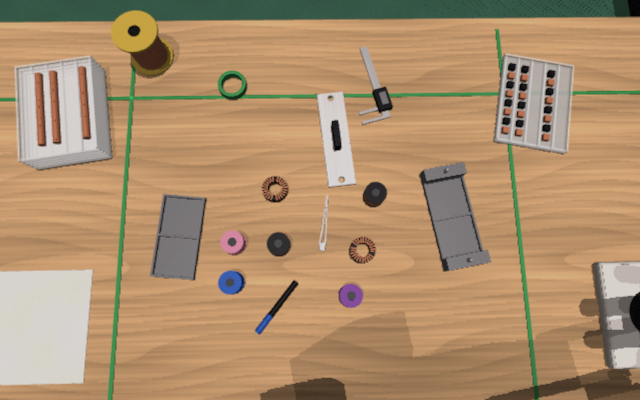

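View pics/scene0.png

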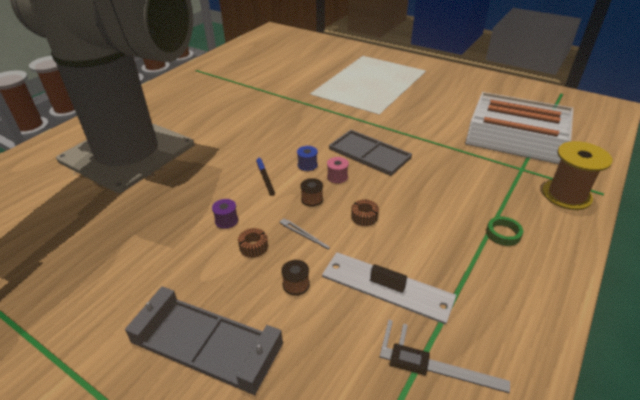

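The top view shows these candidates for the drum coil:

- Black/copper drums at (278,244) and (375,194). These match the description.
- Pink at (232,242), blue at (231,282) and purple at (351,296), all look-alikes to leave alone.

The copper rings are at (275,189) and (362,250); the green ring at (232,85) is clutter. The tray is at (181,238), the carrier with pins at (455,217), and the cover at (336,140).

```bash
cat > h.py <<'E'
from bench import r
import cv2,numpy as np
def ray(p,uv):
    K=p["K"];E=np.array(p["extrinsics"]);d=np.array([(uv[0]-K[0][2])/K[0][0],(uv[1]-K[1][2])/K[1][1]])
    if p.get("fish"):
        th=np.hypot(*d);d3=np.r_[d/max(th,1e-9)*np.sin(th),np.cos(th)]
    else: d3=np.r_[d,1]
    return E[:3,3],E[:3,:3]@d3
def pt(p,uv,z):
    o,d=ray(p,uv);return (o+d*(z-o[2])/d[2])[:2]
def proj(p,X):
    E=np.array(p["extrinsics"]);K=p["K"];c=E[:3,:3].T@(np.asarray(X,float)-E[:3,3])
    if p.get("fish"):
        s=np.hypot(c[0],c[1]);th=np.arctan2(s,c[2]);q=c[:2]/max(s,1e-9)*th
    else: q=c[:2]/c[2]
    return np.array([K[0][0]*q[0]+K[0][2],K[1][1]*q[1]+K[1][2]])
def snap(n):
    p=r.snapshot(n);p["fish"]=n=="wrist";return p
def plan(x,y,z,yaw=None):
    """tool-axis shift (mm) and spin (rad) from measured pose"""
    s=r.sense();t=s["tool_pos"];a=np.radians(s["tcp_rot"][2]);d=np.array([x,y,z])-t
    dx=d[0]*np.cos(a)+d[1]*np.sin(a);dy=d[0]*np.sin(a)-d[1]*np.cos(a)
    sp=0 if yaw is None else -((yaw-np.degrees(a)+90)%180-90)
    print("pos",np.round(t,1),"yaw",round(np.degrees(a),1),"-> tool dx %.1f dy %.1f dz %.1f mm spin %.3f rad"%(dx,dy,-d[2],np.radians(sp)))
E
python3 - <<'E'
from h import *
P={n:snap(n) for n in ["scene","top"]}
for n,p in P.items():
    for t in ["ring1","drum1","tray","carrier","cover"]:
        print(n,t,[np.round(pt(p,d["xy"],0)).tolist() for d in r.landmark_of(p,t)])
    for t,z in [("tray",12),("carrier",20),("cover",6)]:
        g=r.regions_of(p,t)
        if g:
            m=g[0]["pixels"].astype(np.uint8);c=max(cv2.findContours(m,0,2)[0],key=cv2.contourArea)[:,0]
            w=np.array([pt(p,q,z) for q in c],np.float32);R=cv2.minAreaRect(w);b=cv2.boxPoints(R)
            e=max([b[1]-b[0],b[2]-b[1]],key=np.linalg.norm)
            print(n,t,"rect",np.round(R[0],1),np.round(R[1],1),"yaw",round(np.degrees(np.arctan2(e[1],e[0])),1))
p=P["top"]["pixels"]
cv2.imwrite("pics/c.png",cv2.resize(p[90:310,210:490],None,fx=2.8,fy=2.7,interpolation=2))
s=P["scene"]["pixels"]
E
```

```text
scene ring1 [[553.0, 98.0], [430.0, -80.0]]
scene drum1 [[338.0, -56.0], [544.0, -104.0], [463.0, 160.0], [443.0, 92.0], [372.0, 174.0]]
scene tray [[475.0, 297.0], [499.0, -265.0]]
scene carrier [[497.0, -262.0]]
scene cover [[668.0, -32.0]]
scene tray rect [469.1 278.6] [103.  171.9] yaw -5.7
scene carrier rect [ 494.7 -264.8] [220.7 100.1] yaw 10.2
scene cover rect [667.2 -32.6] [204.4  65.4] yaw 6.0
top ring1 [[559.0, 95.0], [434.0, -78.0], [443.0, 85.0]]
top drum1 [[442.0, 90.0], [341.0, -58.0], [542.0, -104.0], [451.0, 167.0], [371.0, 175.0]]
top tray [[469.0, 286.0]]
top carrier [[497.0, -271.0]]
top cover [[674.0, -36.0]]
top tray rect [465.8 282.5] [ 91.9 168. ] yaw -5.2
top carrier rect [ 497.4 -265.4] [207.2  95.6] yaw 10.3
top cover rect [666.9 -33.8] [206.1  56.8] yaw 6.0
```

View pics/c.png

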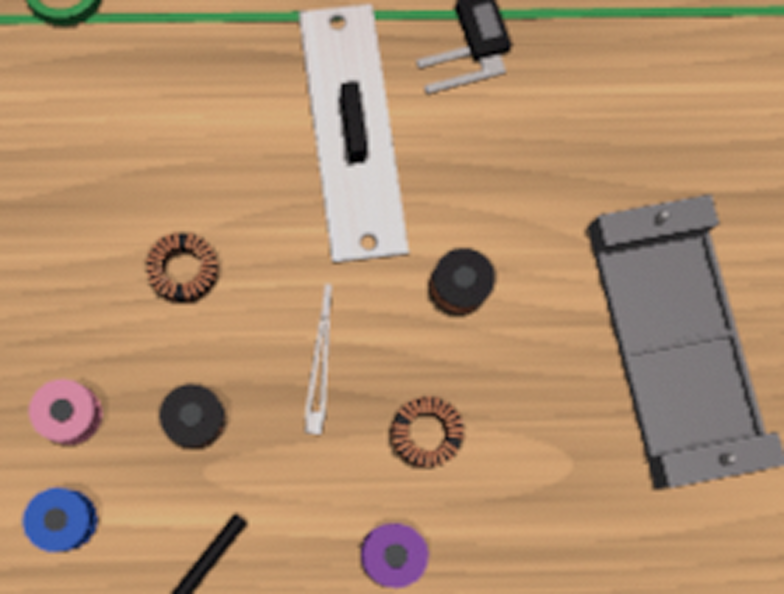

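The crop confirms the choice. The drums are the two black/copper bobbins at world (442,91) and (543,-104), and the rings are at (432,-79) and (556,97). I'll start with ring2 at (432,-79).

```bash
python3 -c "
from h import *
plan(432,-79,160,10)"
```

```text
pos [ 159.4 -578.5  208.8] yaw 15.4 -> tool dx 395.5 dy -409.1 dz 48.8 mm spin 0.094 rad
```

Call:
carry_out([
  {"translation":[0.0247,-0.0256,0.003],"jaw":0.068},
  {"translation":[0.0247,-0.0256,0.003],"jaw":0.068},
  {"translation":[0.0247,-0.0256,0.003],"jaw":0.068},
  {"translation":[0.0247,-0.0256,0.003],"jaw":0.068},
  {"translation":[0.0247,-0.0256,0.003],"jaw":0.068},
  {"translation":[0.0247,-0.0256,0.003],"jaw":0.068},
  {"translation":[0.0247,-0.0256,0.003],"jaw":0.068},
  {"translation":[0.0247,-0.0256,0.003],"jaw":0.068},
], squeeze=40)

```text
invalid input
```

Call:
carry_out([
  {"translation":[0.0247,-0.0256,0.003],"jaw":0.068},
  {"translation":[0.0247,-0.0256,0.003],"jaw":0.068},
  {"translation":[0.0247,-0.0256,0.003],"jaw":0.068},
  {"translation":[0.0247,-0.0256,0.003],"jaw":0.068},
  {"translation":[0.0247,-0.0256,0.003],"jaw":0.068},
  {"translation":[0.0247,-0.0256,0.003],"jaw":0.068},
  {"translation":[0.0247,-0.0256,0.003],"jaw":0.068},
  {"translation":[0.0247,-0.0256,0.003],"jaw":0.068},
])

```text
invalid input
```

Call:
carry_out([
  {"spin":0.094,"translation":[0,0,0],"jaw":0.068},
  {"translation":[0,0,0],"jaw":0.068},
  {"translation":[0,0,0],"jaw":0.068},
  {"translation":[0,0,0],"jaw":0.068},
  {"translation":[0,0,0],"jaw":0.068},
  {"translation":[0,0,0],"jaw":0.068},
  {"translation":[0,0,0],"jaw":0.068},
  {"translation":[0,0,0],"jaw":0.068},
])

```text
invalid input
```

```bash
python3 -c "
from h import *
plan(432,-79,8,10)
p=snap('wrist'); cv2.imwrite('pics/w1.png',p['pixels']); print(p['K'].tolist(),np.round(p['extrinsics'],2).tolist())
for t in ['ring1','drum1','cover','carrier']:
    for d in r.landmark_of(p,t): print(t,np.round(d['xy']),round(d['score'],2),np.round(pt(p,d['xy'],0),1))
for t,z in [('ring1',24),('drum1',36)]:
    for g in r.regions_of(p,t):
        c=max(cv2.findContours(g['pixels'].astype(np.uint8),0,2)[0],key=cv2.contourArea)[:,0]
        w=np.array([pt(p,q,z) for q in c],np.float32); print(t,g['xy'],cv2.minEnclosingCircle(w))
s=r.sense();print(s['time'],s['finger_gap'],proj(p,[432,-79,12]))
"
```

```text
pos [ 159.4 -578.5  208.8] yaw 15.4 -> tool dx 395.5 dy -409.1 dz 200.8 mm spin 0.094 rad
[[309.70691628693146, 0.0, 321.0857438825615], [0.0, 309.70691628693146, 196.20467234194942], [0.0, 0.0, 1.0]] [[0.27, -0.92, -0.28, 229.75], [-0.96, -0.25, -0.08, -558.39], [-0.0, 0.29, -0.96, 372.8], [0.0, 0.0, 0.0, 1.0]]
1.85 85.85388221498924 [ 68.66163947 -58.94743425]
```

View pics/w1.png

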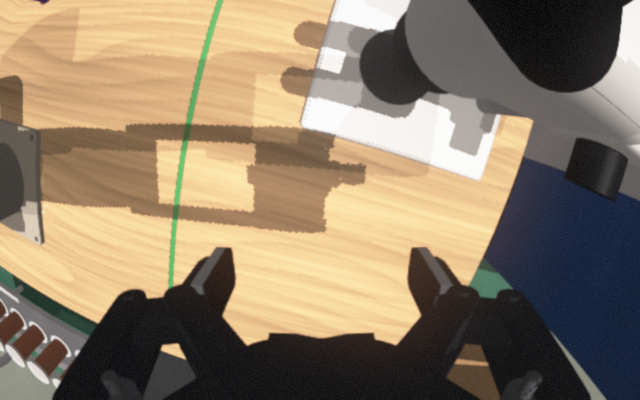

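The calls were refused; every row probably needs all three keys. The wrist picture shows only the robot base and the empty bench, since the arm hasn't moved.

Call:
carry_out([
  {"translation":[0.0247,-0.0256,0.003],"spin":0.0,"jaw":0.068},
  {"translation":[0.0247,-0.0256,0.003],"spin":0.0,"jaw":0.068},
  {"translation":[0.0247,-0.0256,0.003],"spin":0.0,"jaw":0.068},
  {"translation":[0.0247,-0.0256,0.003],"spin":0.0,"jaw":0.068},
  {"translation":[0.0247,-0.0256,0.003],"spin":0.0,"jaw":0.068},
  {"translation":[0.0247,-0.0256,0.003],"spin":0.0,"jaw":0.068},
  {"translation":[0.0247,-0.0256,0.003],"spin":0.0,"jaw":0.068},
  {"translation":[0.0247,-0.0256,0.003],"spin":0.0,"jaw":0.068},
], squeeze=40)

```text
time: 2.52
tool_pos: [296.0, -327.1, 184.8]
tcp_rot: [180.0, -0.0, 15.4]
ft_force: [0.0, 0.5, 0.8]
finger_gap: 68.3
grip_force: 0.0
```

Call:
carry_out([
  {"translation":[0.0247,-0.0256,0.003],"spin":0.0,"jaw":0.068},
  {"translation":[0.0247,-0.0256,0.003],"spin":0.0,"jaw":0.068},
  {"translation":[0.0247,-0.0256,0.003],"spin":0.0,"jaw":0.068},
  {"translation":[0.0247,-0.0256,0.003],"spin":0.0,"jaw":0.068},
  {"translation":[0.0247,-0.0256,0.003],"spin":0.0,"jaw":0.068},
  {"translation":[0.0247,-0.0256,0.003],"spin":0.0,"jaw":0.068},
  {"translation":[0.0247,-0.0256,0.003],"spin":0.0,"jaw":0.068},
  {"translation":[0.0,0.0,0.0],"spin":0.094,"jaw":0.068},
])

```text
time: 3.18
tool_pos: [416.4, -104.6, 163.5]
tcp_rot: [-179.9, -0.1, 10.4]
ft_force: [0.3, -0.5, 0.0]
finger_gap: 68.1
grip_force: 0.0
```

```bash
cat > look.py <<'E'
from h import *
import sys
def look(name,ts=('ring1','drum1','cover','carrier','tray')):
    p=snap('wrist'); cv2.imwrite(f'pics/{name}.png',p['pixels'])
    for t in ts:
        for d in r.landmark_of(p,t): print(t,np.round(d['xy']),round(d['score'],2),np.round(pt(p,d['xy'],0),1))
    for t,z in [('ring1',24),('drum1',36)]:
        if t in ts:
          for g in r.regions_of(p,t):
            c=max(cv2.findContours(g['pixels'].astype(np.uint8),0,2)[0],key=cv2.contourArea)[:,0]
            w=np.array([pt(p,q,z) for q in c],np.float32); C=cv2.minEnclosingCircle(w); print(t,'region',np.round(g['xy']),'circle at top z',np.round(C[0],1),round(C[1],1))
    s=r.sense();print(round(s['time'],2),round(s['finger_gap'],1),np.round(s['tool_pos'],1))
    return p
E
python3 -c "
from look import *
p=look('w2')
plan(432,-79,8,10)"
```

```text
ring1 [301. 155.] 0.81 [433.3 -78.2]
ring1 [171.  22.] 0.72 [563.6  96.9]
drum1 [163. 123.] 0.97 [445.1  86.2]
drum1 [106. 115.] 0.94 [446.9 174.4]
drum1 [106. 171.] 0.81 [375.3 171.4]
drum1 [348.  62.] 0.76 [ 539.5 -109.1]
drum1 [267. 230.] 0.59 [340.7 -53.2]
cover [302. 154.] 0.63 [434.9 -79.8]
carrier [471. 137.] 0.79 [ 492.7 -262.9]
tray [53. 96.] 0.89 [467.4 287.1]
ring1 region [161.  20.] circle at top z [554.4  88. ] 30.0
ring1 region [301. 167.] circle at top z [433.3 -78.7] 25.6
drum1 region [100. 115.] circle at top z [452.2 160.6] 34.7
drum1 region [264. 233.] circle at top z [351.6 -55.5] 28.9
drum1 region [154. 122.] circle at top z [446.8  76.2] 31.4
drum1 region [348.  56.] circle at top z [ 540.7 -105.8] 23.7
drum1 region [ 96. 173.] circle at top z [381.3 161.5] 35.8
3.58 68.2 [ 414.3 -110.8  163.9]
pos [ 414.3 -110.8  163.9] yaw 10.0 -> tool dx 22.9 dy -28.3 dz 155.9 mm spin -0.000 rad
```

View pics/w2.png

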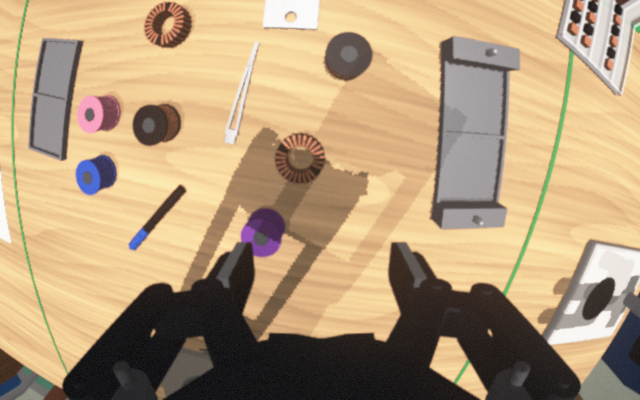

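The ring is at pixel (301,157), world (433,-79). The carrier is at (471,137), with pins at (493,52) and (479,222). Now I'll go down and grasp the ring.

Call:
carry_out([
  {"translation":[0.012,-0.0142,0.01],"spin":0.0,"jaw":0.066},
  {"translation":[0.012,-0.0142,0.02],"spin":0.0,"jaw":0.066},
  {"translation":[0.0,0.0,0.03],"spin":0.0,"jaw":0.066},
  {"translation":[0.0,0.0,0.03],"spin":0.0,"jaw":0.066},
  {"translation":[0.0,0.0,0.03],"spin":0.0,"jaw":0.066},
  {"translation":[0.0,0.0,0.02],"spin":0.0,"jaw":0.066},
  {"translation":[0.0,0.0,0.01],"spin":0.0,"jaw":0.066},
  {"translation":[0.0,0.0,0.008],"spin":0.0,"jaw":0.066},
])

```text
time: 4.25
tool_pos: [432.4, -78.1, 4.6]
tcp_rot: [-180.0, 0.1, 10.0]
ft_force: [-0.5, -0.5, 0.6]
finger_gap: 66.0
grip_force: 0.0
```

Call:
carry_out([
  {"translation":[0.0,0.0,0.0],"spin":0.0,"jaw":0.066},
  {"translation":[0.0,0.0,0.0],"spin":0.0,"jaw":0.04},
  {"translation":[0.0,0.0,0.0],"spin":0.0,"jaw":0.04},
  {"translation":[0.0,0.0,0.0],"spin":0.0,"jaw":0.04},
  {"translation":[0.0,0.0,0.0],"spin":0.0,"jaw":0.04},
  {"translation":[0.0,0.0,0.0],"spin":0.0,"jaw":0.04},
  {"translation":[0.0,0.0,0.0],"spin":0.0,"jaw":0.04},
  {"translation":[0.0,0.0,0.0],"spin":0.0,"jaw":0.04},
])

```text
time: 4.92
tool_pos: [433.4, -77.7, 6.0]
tcp_rot: [180.0, -0.0, 10.0]
ft_force: [0.6, 0.4, -0.3]
finger_gap: 40.2
grip_force: 0.0
```

```bash
python3 -c "
from h import *
for z in (46,48):
    p=None
p=snap('wrist');cv2.imwrite('pics/w3.png',p['pixels'])
plan(456,-272,100,10)
plan(534,-258,100,10)
"
```

```text
pos [433.3 -77.7   5.9] yaw 10.0 -> tool dx -11.5 dy 195.3 dz -94.1 mm spin 0.000 rad
pos [433.3 -77.7   5.9] yaw 10.0 -> tool dx 67.8 dy 195.1 dz -94.1 mm spin 0.000 rad
```

View pics/w3.png

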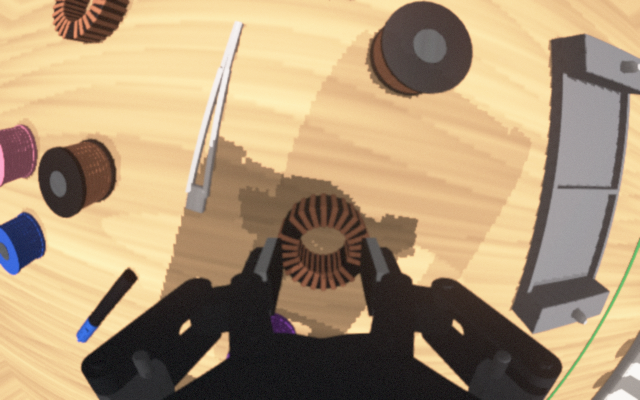

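```bash
python3 -c "
from look import *
p=look('w3b',('ring1',))
for X in ([433.4,-77.7,6],[433.4,-77.7,25]): print(proj(p,X))
a=np.radians(10)
for z in (6,14,20,28):
  for s in (-20,20): print(z,s,proj(p,[433.4+s*np.sin(a),-77.7-s*np.cos(a),z]))
print(r.sense()['grip_force'],r.sense()['ft_force'])
cv2.imwrite('pics/w3c.png',cv2.resize(p['pixels'][170:330,220:430],None,fx=3.5,fy=3.5,interpolation=2))
s=snap('scene');c=proj(s,[433,-79,20]).astype(int);cv2.imwrite('pics/s3.png',cv2.resize(s['pixels'][c[1]-70:c[1]+50,c[0]-80:c[0]+80],None,fx=4,fy=4,interpolation=2))
"
```

```text
ring1 [100.   5.] 0.96 [559.1  93.5]
ring1 [324. 232.] 0.74 [433.2 -78.4]
ring1 region [325. 251.] circle at top z [436.3 -77.8] 28.4
ring1 region [86. 16.] circle at top z [552.5  83.5] 34.2
5.12 39.7 [433.2 -77.7   5.8]
[322.45335553 235.97595652]
[322.57640246 250.73672703]
6 -20 [287.97552644 235.79322905]
6 20 [356.90051468 235.83118197]
14 -20 [286.54793092 241.6104937 ]
14 20 [358.42208452 241.64548144]
20 -20 [285.40084253 246.30207154]
20 20 [359.64443035 246.33417414]
28 -20 [283.75887292 253.04498494]
28 20 [361.39372452 253.07213879]
0.0 [ 0.34190593 -0.47258369 -0.7908455 ]
```

View pics/s3.png

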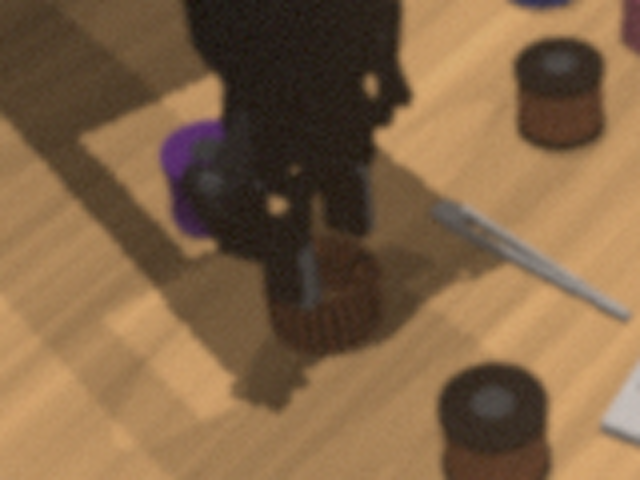

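View pics/w3c.png

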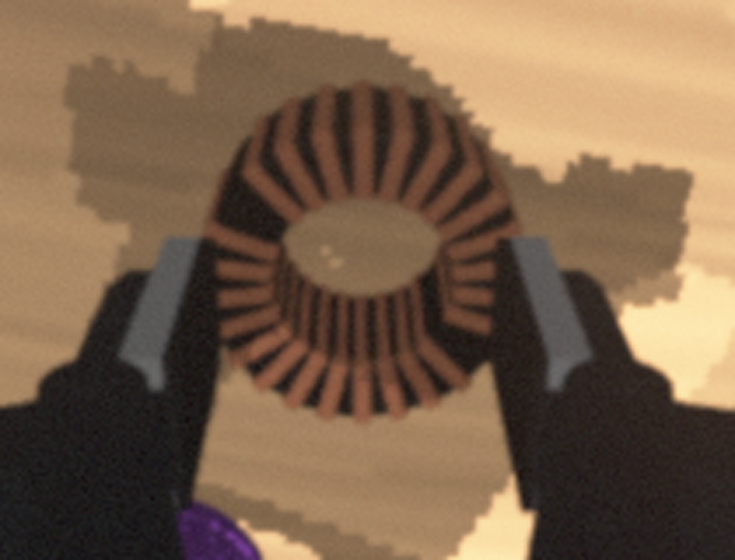

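```bash
python3 -c "
from look import *
print(r.grasp_offset)
p=snap('wrist');s=snap('scene');a=np.radians(10);c=proj(s,[433,-79,20]).astype(int)
for b in (0,4,8,13,18,24):
  L=[]
  for y in (-20,20):
    X=np.array([433.3+11*np.cos(a)+y*np.sin(a),-77.7+11*np.sin(a)-y*np.cos(a),5.8+b])
    L+=[((proj(p,X)-[220,170])*3.5).round().tolist(),((proj(s,X)-[c[0]-80,c[1]-70])*4).round().tolist()]
  print(b,L)
"
```

```text
18.700000000000003
0 [[236.0, 168.0], [372.0, 279.0], [482.0, 168.0], [328.0, 341.0]]
4 [[233.0, 177.0], [371.0, 273.0], [485.0, 177.0], [327.0, 334.0]]
8 [[230.0, 186.0], [370.0, 266.0], [488.0, 186.0], [326.0, 328.0]]
13 [[227.0, 199.0], [369.0, 258.0], [491.0, 199.0], [325.0, 320.0]]
18 [[223.0, 211.0], [368.0, 250.0], [495.0, 212.0], [323.0, 311.0]]
24 [[218.0, 228.0], [367.0, 240.0], [501.0, 228.0], [322.0, 301.0]]
```

Both cameras put the fingertips about 24 mm behind the reported TCP at this opening, so the jaws closed just above the ring. I'll open, go lower in small steps while watching the force, and grip again.

Call:
carry_out([
  {"translation":[0.0,0.0,0.0],"spin":0.0,"jaw":0.064},
  {"translation":[0.0,0.0,0.0],"spin":0.0,"jaw":0.064},
  {"translation":[0.0,0.0,0.0],"spin":0.0,"jaw":0.064},
  {"translation":[0.0,0.0,0.0],"spin":0.0,"jaw":0.064},
  {"translation":[0.0,0.0,0.003],"spin":0.0,"jaw":0.064},
  {"translation":[0.0,0.0,0.003],"spin":0.0,"jaw":0.064},
  {"translation":[0.0,0.0,0.003],"spin":0.0,"jaw":0.064},
  {"translation":[0.0,0.0,0.0],"spin":0.0,"jaw":0.064},
])

```text
time: 5.93
tool_pos: [432.6, -77.5, -4.1]
tcp_rot: [-180.0, 0.1, 10.0]
ft_force: [-0.4, 0.1, 0.4]
finger_gap: 64.0
grip_force: 0.0
```

Call:
carry_out([
  {"translation":[0.0,0.0,0.003],"spin":0.0,"jaw":0.064},
  {"translation":[0.0,0.0,0.003],"spin":0.0,"jaw":0.064},
  {"translation":[0.0,0.0,0.003],"spin":0.0,"jaw":0.064},
  {"translation":[0.0,0.0,0.0],"spin":0.0,"jaw":0.04},
  {"translation":[0.0,0.0,0.0],"spin":0.0,"jaw":0.04},
  {"translation":[0.0,0.0,0.0],"spin":0.0,"jaw":0.04},
  {"translation":[0.0,0.0,0.0],"spin":0.0,"jaw":0.04},
  {"translation":[0.0,0.0,0.0],"spin":0.0,"jaw":0.04},
])

```text
time: 6.6
tool_pos: [433.3, -77.7, -12.2]
tcp_rot: [-180.0, -0.0, 10.0]
ft_force: [0.9, -0.2, -0.4]
finger_gap: 47.5
grip_force: 41.2
```

Call:
carry_out([
  {"translation":[0.0,0.0,-0.02],"spin":0.0,"jaw":0.04},
  {"translation":[0.0,0.0,-0.03],"spin":0.0,"jaw":0.04},
  {"translation":[-0.001,0.03,-0.02],"spin":0.0,"jaw":0.04},
  {"translation":[-0.001,0.035,-0.01],"spin":0.0,"jaw":0.04},
  {"translation":[-0.001,0.035,0.0],"spin":0.0,"jaw":0.04},
  {"translation":[-0.001,0.035,0.0],"spin":0.0,"jaw":0.04},
  {"translation":[-0.001,0.03,0.0],"spin":0.0,"jaw":0.04},
  {"translation":[0.0,0.0,0.0],"spin":0.0,"jaw":0.04},
])

```text
time: 7.27
tool_pos: [457.7, -246.3, 68.5]
tcp_rot: [179.8, -0.1, 9.8]
ft_force: [1.1, 0.1, -1.1]
finger_gap: 47.6
grip_force: 41.8
```

```bash
python3 -c "
from look import *
p=look('w4',('carrier','ring1'))
print(r.sense()['grip_force'])
plan(456,-272,60,10)
w=p['pixels']; 
for X in ([406,-281,48],[584,-249,48],[456,-272,4]): print(proj(p,X))
"
```

```text
carrier [354. 162.] 0.61 [ 492.3 -265.6]
ring1 [26. 57.] 0.83 [560.3  92. ]
ring1 [320. 244.] 0.81 [ 420.1 -251.7]
ring1 region [18. 58.] circle at top z [557.   76.6] 39.3
7.47 47.5 [ 456.6 -240.3   67.4]
41.76813447265886
pos [ 456.6 -240.3   67.4] yaw 10.0 -> tool dx -6.1 dy 31.1 dz 7.4 mm spin 0.000 rad
[357.30748883 295.7289066 ]
[363.44701787  23.93817726]
[353.8003573  209.40720575]
```

View pics/w4.png

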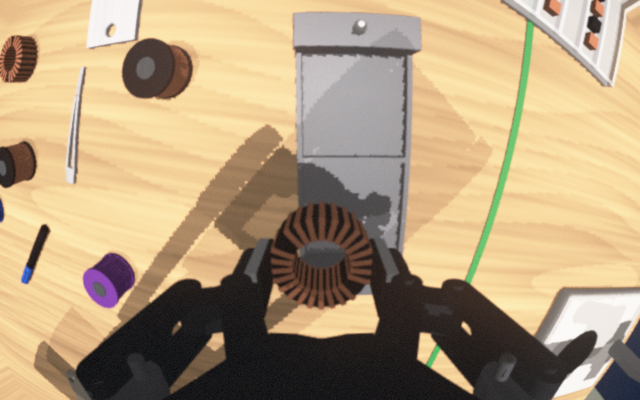

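The far pin shows at (360,25), where (363,24) was predicted, and the divider is at row 156. The ring is held over bay x=-40, so I'll lower and release it.

Call:
carry_out([
  {"translation":[-0.003,0.016,0.0],"spin":0.0,"jaw":0.04},
  {"translation":[-0.003,0.015,0.0],"spin":0.0,"jaw":0.04},
  {"translation":[0.0,0.0,0.02],"spin":0.0,"jaw":0.04},
  {"translation":[0.0,0.0,0.02],"spin":0.0,"jaw":0.04},
  {"translation":[0.0,0.0,0.015],"spin":0.0,"jaw":0.04},
  {"translation":[0.0,0.0,0.01],"spin":0.0,"jaw":0.04},
  {"translation":[0.0,0.0,0.006],"spin":0.0,"jaw":0.04},
  {"translation":[0.0,0.0,0.003],"spin":0.0,"jaw":0.04},
])

```text
time: 8.13
tool_pos: [456.2, -272.1, -7.0]
tcp_rot: [-180.0, 0.0, 10.0]
ft_force: [0.2, -0.7, -0.5]
finger_gap: 47.6
grip_force: 41.8
```

Call:
carry_out([
  {"translation":[0.0,0.0,0.0],"spin":0.0,"jaw":0.04},
  {"translation":[0.0,0.0,0.0],"spin":0.0,"jaw":0.04},
  {"translation":[0.0,0.0,0.0],"spin":0.0,"jaw":0.062},
  {"translation":[0.0,0.0,0.0],"spin":0.0,"jaw":0.062},
  {"translation":[0.0,0.0,0.0],"spin":0.0,"jaw":0.062},
  {"translation":[0.0,0.0,-0.03],"spin":0.0,"jaw":0.062},
  {"translation":[0.0,0.0,-0.04],"spin":0.0,"jaw":0.062},
  {"translation":[0.0,0.0,-0.04],"spin":0.0,"jaw":0.062},
])

```text
time: 8.8
tool_pos: [455.4, -271.8, 104.1]
tcp_rot: [-179.9, 0.1, 10.0]
ft_force: [1.0, -0.5, 0.1]
finger_gap: 62.2
grip_force: 0.0
```

```bash
python3 -c "
from look import *
p=look('w5',('carrier','ring1'))
plan(558,96,100,10)
for X in ([406,-281,48],[584,-249,48],[456,-272,4]): print(proj(p,X))
"
```

```text
carrier [321. 145.] 0.62 [ 493.7 -263.5]
ring1 [36. 56.] 0.71 [560.1  92.9]
ring1 [323. 189.] 0.66 [ 454.8 -272.7]
ring1 region [28. 54.] circle at top z [555.9  78. ] 39.3
ring1 region [324. 203.] circle at top z [ 458.  -271.3] 28.1
9.0 62.0 [ 458.  -273.7  106.3]
pos [ 458.  -273.7  106.3] yaw 10.0 -> tool dx 162.8 dy -346.7 dz 6.3 mm spin 0.000 rad
[322.8178827  264.10328013]
[322.37651654  26.70585111]
[322.64455982 188.89209552]
```

View pics/w5.png

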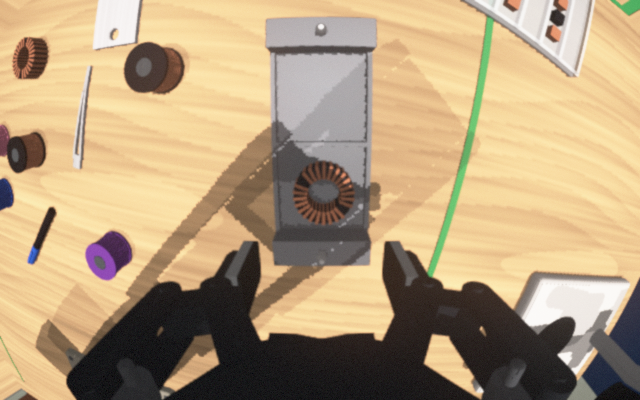

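Ring 1 sits in the bay at (323,190), and the carrier pose estimate holds. Next is the second ring.

Call:
carry_out([
  {"translation":[0.0148,-0.0315,0.0],"spin":0.0,"jaw":0.066},
  {"translation":[0.0148,-0.0315,0.0],"spin":0.0,"jaw":0.066},
  {"translation":[0.0148,-0.0315,0.0],"spin":0.0,"jaw":0.066},
  {"translation":[0.0148,-0.0315,0.0],"spin":0.0,"jaw":0.066},
  {"translation":[0.0148,-0.0315,0.0],"spin":0.0,"jaw":0.066},
  {"translation":[0.0148,-0.0315,0.0],"spin":0.0,"jaw":0.066},
  {"translation":[0.0148,-0.0315,0.0],"spin":0.0,"jaw":0.066},
  {"translation":[0.0148,-0.0315,0.0],"spin":0.0,"jaw":0.066},
])

```text
time: 9.67
tool_pos: [528.2, -2.1, 102.0]
tcp_rot: [-180.0, 0.1, 10.0]
ft_force: [1.1, -0.3, -0.3]
finger_gap: 66.2
grip_force: 0.0
```

Call:
carry_out([
  {"translation":[0.0148,-0.0315,0.0],"spin":0.0,"jaw":0.066},
  {"translation":[0.0148,-0.0315,0.0],"spin":0.0,"jaw":0.066},
  {"translation":[0.0148,-0.0315,0.0],"spin":0.0,"jaw":0.066},
  {"translation":[0.0,0.0,0.0],"spin":0.0,"jaw":0.066},
  {"translation":[0.0,0.0,0.0],"spin":0.0,"jaw":0.066},
  {"translation":[0.0,0.0,0.0],"spin":0.0,"jaw":0.066},
  {"translation":[0.0,0.0,0.0],"spin":0.0,"jaw":0.066},
  {"translation":[0.0,0.0,0.0],"spin":0.0,"jaw":0.066},
])

```text
time: 10.33
tool_pos: [556.1, 95.7, 103.3]
tcp_rot: [180.0, 0.1, 9.9]
ft_force: [0.4, 0.0, 0.3]
finger_gap: 65.7
grip_force: 0.0
```

```bash
python3 -c "
from look import *
p=look('w6',('cover','ring1'))
plan(558,96,-12,10)
"
```

```text
cover [478. 100.] 0.82 [666.2 -31.4]
ring1 [566. 301.] 0.72 [ 457.2 -270.4]
ring1 [325. 183.] 0.71 [562.   93.7]
ring1 [475.  99.] 0.45 [665.9 -28.6]
ring1 [134. 237.] 0.25 [468.8 287.7]
ring1 region [573. 305.] circle at top z [ 459.3 -259.4] 43.8
ring1 region [325. 200.] circle at top z [560.7  93.6] 27.0
10.53 65.8 [556.6  96.1 103.9]
pos [556.6  96.1 103.9] yaw 9.9 -> tool dx 1.3 dy 0.4 dz 115.9 mm spin -0.001 rad
```

Call:
carry_out([
  {"translation":[0.003,0.002,0.01],"spin":0.0,"jaw":0.066},
  {"translation":[0.0,0.0,0.025],"spin":0.0,"jaw":0.066},
  {"translation":[0.0,0.0,0.025],"spin":0.0,"jaw":0.066},
  {"translation":[0.0,0.0,0.02],"spin":0.0,"jaw":0.066},
  {"translation":[0.0,0.0,0.015],"spin":0.0,"jaw":0.066},
  {"translation":[0.0,0.0,0.01],"spin":0.0,"jaw":0.066},
  {"translation":[0.0,0.0,0.007],"spin":0.0,"jaw":0.066},
  {"translation":[0.0,0.0,0.004],"spin":0.0,"jaw":0.066},
])

```text
time: 11.2
tool_pos: [559.5, 95.3, -13.3]
tcp_rot: [-180.0, 0.1, 10.0]
ft_force: [-0.6, 0.8, -0.2]
finger_gap: 66.0
grip_force: 0.0
```

Call:
carry_out([
  {"translation":[0.0,0.0,0.0],"spin":0.0,"jaw":0.066},
  {"translation":[0.0,0.0,0.0],"spin":0.0,"jaw":0.04},
  {"translation":[0.0,0.0,0.0],"spin":0.0,"jaw":0.04},
  {"translation":[0.0,0.0,0.0],"spin":0.0,"jaw":0.04},
  {"translation":[0.0,0.0,0.0],"spin":0.0,"jaw":0.04},
  {"translation":[0.0,0.0,0.0],"spin":0.0,"jaw":0.04},
  {"translation":[0.0,0.0,0.0],"spin":0.0,"jaw":0.04},
  {"translation":[0.0,0.0,0.0],"spin":0.0,"jaw":0.04},
])

```text
time: 11.87
tool_pos: [561.2, 95.6, -10.8]
tcp_rot: [180.0, -0.1, 10.0]
ft_force: [-0.2, 0.2, 6.4]
finger_gap: 47.4
grip_force: 41.8
```

```bash
python3 -c "
from look import *
plan(534.5,-258,70,10.2)
"
```

```text
pos [561.2  95.6 -10.8] yaw 10.0 -> tool dx -87.8 dy 343.5 dz -80.8 mm spin -0.003 rad
```

Call:
carry_out([
  {"translation":[0.0,0.0,-0.015],"spin":0.0,"jaw":0.04},
  {"translation":[0.0,0.0,-0.03],"spin":0.0,"jaw":0.04},
  {"translation":[0.0,0.0,-0.036],"spin":0.0,"jaw":0.04},
  {"translation":[-0.006,0.0235,0.0],"spin":0.0,"jaw":0.04},
  {"translation":[-0.0082,0.032,0.0],"spin":0.0,"jaw":0.04},
  {"translation":[-0.0082,0.032,0.0],"spin":0.0,"jaw":0.04},
  {"translation":[-0.0082,0.032,0.0],"spin":0.0,"jaw":0.04},
  {"translation":[-0.0082,0.032,0.0],"spin":0.0,"jaw":0.04},
])

```text
time: 12.53
tool_pos: [547.7, -61.7, 69.0]
tcp_rot: [180.0, -0.0, 10.1]
ft_force: [0.8, 0.4, -1.4]
finger_gap: 47.9
grip_force: 41.5
```

Call:
carry_out([
  {"translation":[-0.0082,0.032,0.0],"spin":0.0,"jaw":0.04},
  {"translation":[-0.0082,0.032,0.0],"spin":0.0,"jaw":0.04},
  {"translation":[-0.0082,0.032,0.0],"spin":0.0,"jaw":0.04},
  {"translation":[-0.0082,0.032,0.0],"spin":0.0,"jaw":0.04},
  {"translation":[-0.0082,0.032,0.0],"spin":0.0,"jaw":0.04},
  {"translation":[-0.0082,0.032,0.0],"spin":0.0,"jaw":0.04},
  {"translation":[0.0,0.0,0.0],"spin":0.0,"jaw":0.04},
  {"translation":[0.0,0.0,0.0],"spin":0.0,"jaw":0.04},
])

```text
time: 13.2
tool_pos: [532.5, -259.8, 68.8]
tcp_rot: [180.0, -0.0, 9.8]
ft_force: [-0.4, 0.3, -1.0]
finger_gap: 47.6
grip_force: 41.5
```

```bash
python3 -c "
from look import *
p=look('w7',('ring1',)); print(r.sense()['grip_force'])
plan(534.5,-258,-7,10.2)
"
```

```text
ring1 [320. 247.] 0.61 [ 491.7 -264.9]
ring1 region [322. 311.] circle at top z [ 449.2 -273.6] 23.0
ring1 region [317. 267.] circle at top z [ 491.  -266.4] 46.2
13.35 47.4 [ 532.9 -257.    68.5]
41.544115003198385
pos [ 532.9 -257.    68.5] yaw 10.1 -> tool dx 1.4 dy 1.3 dz 75.5 mm spin -0.003 rad
```

Call:
carry_out([
  {"translation":[0.0015,0.001,0.015],"spin":0.0,"jaw":0.04},
  {"translation":[0.0,0.0,0.02],"spin":0.0,"jaw":0.04},
  {"translation":[0.0,0.0,0.015],"spin":0.0,"jaw":0.04},
  {"translation":[0.0,0.0,0.01],"spin":0.0,"jaw":0.04},
  {"translation":[0.0,0.0,0.007],"spin":0.0,"jaw":0.04},
  {"translation":[0.0,0.0,0.004],"spin":0.0,"jaw":0.04},
  {"translation":[0.0,0.0,0.002],"spin":0.0,"jaw":0.04},
  {"translation":[0.0,0.0,0.001],"spin":0.0,"jaw":0.04},
])

```text
time: 14.02
tool_pos: [535.1, -258.8, -4.8]
tcp_rot: [180.0, -0.0, 10.0]
ft_force: [-0.5, 0.4, -0.0]
finger_gap: 47.8
grip_force: 41.5
```

Call:
carry_out([
  {"translation":[0.0,0.0,0.001],"spin":0.0,"jaw":0.04},
  {"translation":[0.0,0.0,0.0],"spin":0.0,"jaw":0.04},
  {"translation":[0.0,0.0,0.0],"spin":0.0,"jaw":0.062},
  {"translation":[0.0,0.0,0.0],"spin":0.0,"jaw":0.062},
  {"translation":[0.0,0.0,0.0],"spin":0.0,"jaw":0.062},
  {"translation":[0.0,0.0,-0.03],"spin":0.0,"jaw":0.062},
  {"translation":[0.0,0.0,-0.04],"spin":0.0,"jaw":0.062},
  {"translation":[0.0,0.0,-0.04],"spin":0.0,"jaw":0.062},
])

```text
time: 14.68
tool_pos: [533.2, -258.1, 103.7]
tcp_rot: [-179.9, 0.2, 10.0]
ft_force: [0.8, 0.2, -0.2]
finger_gap: 61.9
grip_force: 0.0
```

```bash
python3 -c "
from look import *
p=look('w8',('ring1',)); 
plan(667,-33,90,6)
"
```

```text
ring1 [325. 264.] 0.87 [ 457.6 -274.5]
ring1 [321. 188.] 0.73 [ 533.6 -256.8]
ring1 [168. 156.] 0.31 [ 540.1 -108.4]
ring1 region [324. 279.] circle at top z [ 460.8 -272.7] 30.8
ring1 region [325. 202.] circle at top z [ 533.7 -258.6] 27.3
ring1 region [ 36. 212.] circle at top z [448.3  78.1] 46.4
14.83 62.0 [ 537.9 -260.8  109.4]
pos [ 537.9 -260.8  109.4] yaw 10.0 -> tool dx 166.7 dy -201.9 dz 19.4 mm spin 0.070 rad
```

View pics/w8.png

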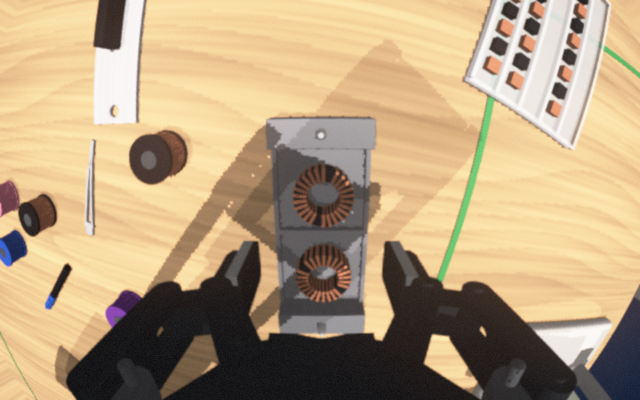

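Both rings lie flat at (323,195) and (323,273), and both pins show at (321,134) and (321,326). I'll measure the pins from here and from the top camera.

```bash
cat > pins.py <<'E'
from look import *
def blob(p,c,w,bright=True):
    c=np.round(c).astype(int);g=cv2.cvtColor(p['pixels'],6)[c[1]-w:c[1]+w+1,c[0]-w:c[0]+w+1].astype(float)
    m=g-np.median(g); m=np.clip(m if bright else -m,0,None); m[m<0.5*m.max()]=0
    ys,xs=np.mgrid[-w:w+1,-w:w+1]; return c+np.array([(m*xs).sum(),(m*ys).sum()])/m.sum(), m.max()
E
python3 -c "
from pins import *
p=snap('wrist')
for c in ((321,134),(321,326)):
    b,v=blob(p,c,6); print(b.round(1),v,[pt(p,b,z).round(1).tolist() for z in (46,48)])
t=snap('top')
for X in ([406.5,-281,48],[583.5,-249,48]):
    c=proj(t,X); b,v=blob(t,c,4); print('top',c.round(1),b.round(1),v,pt(t,b,47).round(1))
cv2.imwrite('pics/w9.png',cv2.resize(np.hstack([p['pixels'][115:155,300:340],p['pixels'][306:346,300:340]]),None,fx=9,fy=9,interpolation=0))
"
```

```text
[315.8 139.6] 75.0 [[585.3, -248.0], [585.5, -248.0]]
[324.9 326.9] 22.0 [[418.1, -285.3], [419.8, -284.9]]
top [470.9 260.2] [474.4 263.4] 60.0 [ 400.4 -287.6]
top [447.1 169.9] [445.3 167.9] 82.0 [ 588.  -246.1]
```

View pics/w9.png

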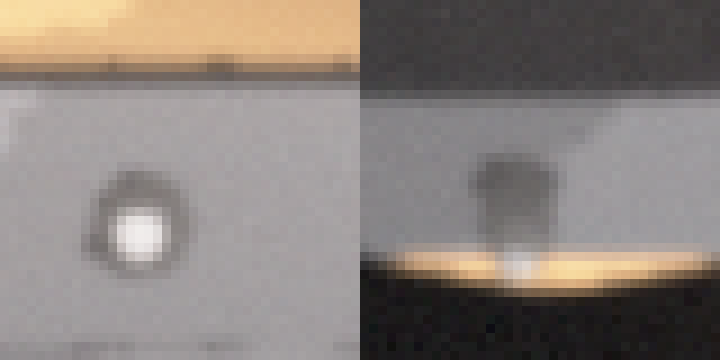

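```bash
python3 -c "
from pins import *
p=snap('wrist')
a=pt(p,(315.4,141.2),48);b=pt(p,(317.4,335.5),48);a0=pt(p,(315.4,139.6),34);b0=pt(p,(317,327),34)
for u,v in ((a,b),(a0,b0)):
    d=u-v;print(u.round(1),v.round(1),'len',np.linalg.norm(d).round(1),'yaw',np.degrees(np.arctan2(d[1],d[0])).round(2),'mid',((u+v)/2).round(1),'from far',(u-90*d/np.linalg.norm(d)).round(1))
E=np.array(p['extrinsics']);np.save('e0.npy',E)
s=r.sense();print(s['tool_pos'].round(1),s['tcp_rot'].round(2),s['time']); plan(667,-33,90,6)
"
```

```text
[ 581.3 -245.8] [ 408.  -277.1] len 176.2 yaw 10.23 mid [ 494.7 -261.5] from far [ 492.8 -261.8]
[ 580.9 -245.7] [ 406.6 -276.8] len 177.1 yaw 10.14 mid [ 493.8 -261.2] from far [ 492.3 -261.5]
[ 534.  -258.5  102.8] [-1.7994e+02  6.0000e-02  1.0010e+01] 14.9833
pos [ 534.  -258.5  102.8] yaw 10.0 -> tool dx 170.2 dy -198.9 dz 12.8 mm spin 0.070 rad
```

The pins put the carrier at about (494,-261.5) with yaw 10.2. I'll measure the cover the same way, so that any camera bias cancels.

Call:
carry_out([
  {"translation":[0.0213,-0.0249,0.0],"spin":0.0,"jaw":0.04},
  {"translation":[0.0213,-0.0249,0.0],"spin":0.0,"jaw":0.04},
  {"translation":[0.0213,-0.0249,0.0],"spin":0.0,"jaw":0.04},
  {"translation":[0.0213,-0.0249,0.0],"spin":0.0,"jaw":0.04},
  {"translation":[0.0213,-0.0249,0.0],"spin":0.0,"jaw":0.04},
  {"translation":[0.0213,-0.0249,0.0],"spin":0.0,"jaw":0.04},
  {"translation":[0.0213,-0.0249,0.0],"spin":0.0,"jaw":0.04},
  {"translation":[0.0213,-0.0249,0.0],"spin":0.0,"jaw":0.04},
])

```text
time: 15.65
tool_pos: [666.9, -31.4, 101.1]
tcp_rot: [-179.9, 0.2, 10.0]
ft_force: [-0.0, 0.0, 0.9]
finger_gap: 39.9
grip_force: 0.0
```

Call:
carry_out([
  {"translation":[0.0,0.0,0.0],"spin":0.07,"jaw":0.034},
  {"translation":[0.0,0.0,0.0],"spin":0.0,"jaw":0.034},
  {"translation":[0.0,0.0,0.0],"spin":0.0,"jaw":0.034},
  {"translation":[0.0,0.0,0.0],"spin":0.0,"jaw":0.034},
  {"translation":[0.0,0.0,0.0],"spin":0.0,"jaw":0.034},
  {"translation":[0.0,0.0,0.0],"spin":0.0,"jaw":0.034},
  {"translation":[0.0,0.0,0.0],"spin":0.0,"jaw":0.034},
  {"translation":[0.0,0.0,0.0],"spin":0.0,"jaw":0.034},
])

```text
time: 16.32
tool_pos: [667.7, -33.7, 104.0]
tcp_rot: [180.0, -0.0, 6.0]
ft_force: [-0.7, -0.9, -0.4]
finger_gap: 33.7
grip_force: 0.0
```

```bash
python3 -c "
from pins import *
p=look('w10',('cover',)); hsv=cv2.cvtColor(p['pixels'],40)
g=r.regions_of(p,'cover')
if g:
    m=g[0]['pixels'].astype(np.uint8);c=max(cv2.findContours(m,0,2)[0],key=cv2.contourArea)[:,0]
    w=np.array([pt(p,q,6) for q in c],np.float32);print(cv2.minAreaRect(w))
for X in ([756.5,-23.6,6],[577.5,-42.4,6],[667,-33,36]): print(proj(p,X).round(1))
plan(667,-33,10,6)
"
```

```text
cover [318. 187.] 0.88 [668.9 -30.2]
16.42 34.1 [667.8 -33.4 104. ]
((668.4213256835938, -31.63141632080078), (202.6555938720703, 57.03330993652344), 5.946204662322998)
[321.2  86.9]
[321.2 279.1]
[321.2 201.4]
pos [667.8 -33.3 103.9] yaw 6.0 -> tool dx -0.8 dy -0.4 dz 93.9 mm spin -0.000 rad
```

View pics/w10.png

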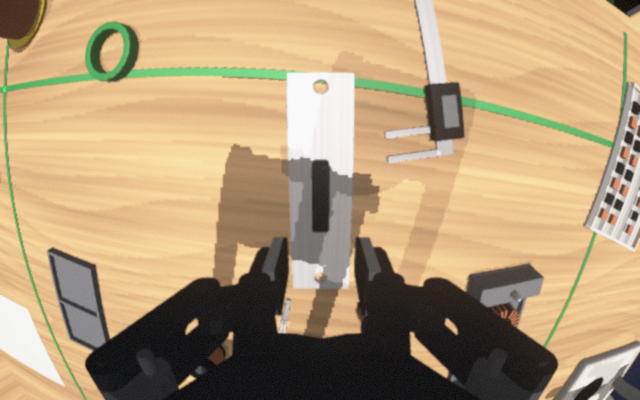

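The cover's holes are at (320,86) and (320,278), close to the predicted pixels. Next I'll measure the holes precisely and grasp the bar.

```bash
python3 -c "
from pins import *
p=snap('wrist'); im=p['pixels'].astype(float); sat=im.max(2)-im.min(2)
H=[]
for c in ((320,87),(320,278)):
    w=9;s=sat[c[1]-w:c[1]+w+1,c[0]-w:c[0]+w+1]
    m=(s>35).astype(np.uint8); n,l,st,ce=cv2.connectedComponentsWithStats(m)
    for i in range(1,n): 
        if st[i,4]>10: print(c,st[i],(ce[i]+np.array(c)-w).round(1)); 
    i=1+np.argmax(st[1:,4]);H.append(pt(p,ce[i]+np.array(c)-w,4))
d=H[0]-H[1];print(np.round(H,1),np.linalg.norm(d),np.degrees(np.arctan2(d[1],d[0])),(H[0]+H[1])/2)
s=r.sense();print(s['tool_pos'],s['tcp_rot'])
"
```

```text
(320, 87) [  3   3  14  13 143] [320.5  86.9]
(320, 278) [ 4  4 11  7 60] [320.2 276.2]
[[756.6 -22.5]
 [579.6 -40.8]] 177.91218525557784 5.896023455681638 [668.11957367 -31.65913952]
[667.80269124 -33.18877459 103.92354214] [ 1.79996973e+02 -1.11226415e-02  6.00128071e+00]
```

Call:
carry_out([
  {"translation":[0.0,0.0,0.02],"spin":0.0,"jaw":0.034},
  {"translation":[0.0,0.0,0.025],"spin":0.0,"jaw":0.034},
  {"translation":[0.0,0.0,0.025],"spin":0.0,"jaw":0.034},
  {"translation":[0.0,0.0,0.016],"spin":0.0,"jaw":0.034},
  {"translation":[0.0,0.0,0.01],"spin":0.0,"jaw":0.034},
  {"translation":[0.0,0.0,0.008],"spin":0.0,"jaw":0.034},
  {"translation":[0.0,0.0,0.005],"spin":0.0,"jaw":0.034},
  {"translation":[0.0,0.0,0.0],"spin":0.0,"jaw":0.034},
])

```text
time: 17.18
tool_pos: [667.6, -33.0, -5.7]
tcp_rot: [-180.0, 0.0, 6.0]
ft_force: [0.6, 0.1, 0.1]
finger_gap: 33.9
grip_force: 0.0
```

Call:
carry_out([
  {"translation":[0.0,0.0,0.0],"spin":0.0,"jaw":0.034},
  {"translation":[0.0,0.0,0.0],"spin":0.0,"jaw":0.004},
  {"translation":[0.0,0.0,0.0],"spin":0.0,"jaw":0.004},
  {"translation":[0.0,0.0,0.0],"spin":0.0,"jaw":0.004},
  {"translation":[0.0,0.0,0.0],"spin":0.0,"jaw":0.004},
  {"translation":[0.0,0.0,0.0],"spin":0.0,"jaw":0.004},
  {"translation":[0.0,0.0,0.0],"spin":0.0,"jaw":0.004},
  {"translation":[0.0,0.0,0.0],"spin":0.0,"jaw":0.004},
], squeeze=70)

```text
time: 17.85
tool_pos: [669.1, -33.2, -3.5]
tcp_rot: [180.0, -0.1, 6.0]
ft_force: [-0.4, -0.1, 6.7]
finger_gap: 12.7
grip_force: 72.2
```

Call:
carry_out([
  {"translation":[0.0,0.0,-0.01],"spin":0.0,"jaw":0.004},
  {"translation":[0.0,0.0,-0.02],"spin":0.0,"jaw":0.004},
  {"translation":[0.0,0.0,-0.025],"spin":0.0,"jaw":0.004},
  {"translation":[0.0,0.0,-0.02],"spin":0.0,"jaw":0.004},
  {"translation":[-0.0085,0.009,0.0],"spin":0.0,"jaw":0.004},
  {"translation":[-0.0165,0.0174,0.0],"spin":0.0,"jaw":0.004},
  {"translation":[-0.0165,0.0174,0.0],"spin":0.0,"jaw":0.004},
  {"translation":[-0.0165,0.0174,0.0],"spin":0.0,"jaw":0.004},
])

```text
time: 18.52
tool_pos: [614.4, -100.8, 68.3]
tcp_rot: [-180.0, 0.1, 6.0]
ft_force: [-0.4, -0.5, -2.1]
finger_gap: 12.1
grip_force: 71.1
```

Call:
carry_out([
  {"translation":[-0.0165,0.0174,0.0],"spin":0.0,"jaw":0.004},
  {"translation":[-0.0165,0.0174,0.0],"spin":0.0,"jaw":0.004},
  {"translation":[-0.0165,0.0174,0.0],"spin":0.0,"jaw":0.004},
  {"translation":[-0.0165,0.0174,0.0],"spin":0.0,"jaw":0.004},
  {"translation":[-0.0165,0.0174,0.0],"spin":0.0,"jaw":0.004},
  {"translation":[-0.0165,0.0174,0.0],"spin":0.0,"jaw":0.004},
  {"translation":[-0.0165,0.0174,0.0],"spin":0.0,"jaw":0.004},
  {"translation":[-0.0085,0.009,0.0],"spin":0.0,"jaw":0.004},
])

```text
time: 19.18
tool_pos: [503.7, -244.8, 68.3]
tcp_rot: [-180.0, 0.1, 5.9]
ft_force: [0.9, 1.2, -2.4]
finger_gap: 12.3
grip_force: 71.1
```

Call:
carry_out([
  {"translation":[0.0,0.0,0.0],"spin":-0.073,"jaw":0.004},
  {"translation":[0.0,0.0,0.0],"spin":0.0,"jaw":0.004},
  {"translation":[0.0,0.0,0.0],"spin":0.0,"jaw":0.004},
  {"translation":[0.0,0.0,0.0],"spin":0.0,"jaw":0.004},
  {"translation":[0.0,0.0,0.0],"spin":0.0,"jaw":0.004},
  {"translation":[0.0,0.0,0.0],"spin":0.0,"jaw":0.004},
  {"translation":[0.0,0.0,0.0],"spin":0.0,"jaw":0.004},
  {"translation":[0.0,0.0,0.0],"spin":0.0,"jaw":0.004},
])

```text
time: 19.85
tool_pos: [507.1, -242.8, 69.8]
tcp_rot: [180.0, -0.0, 10.2]
ft_force: [0.2, -0.9, -2.4]
finger_gap: 11.7
grip_force: 71.1
```

```bash
cat > hole.py <<'E'
from pins import *
p=snap('wrist');s=r.sense();a=np.radians(s['tcp_rot'][2]);T=s['tool_pos'];print(T.round(1),s['tcp_rot'].round(2),s['grip_force'],s['ft_force'].round(1))
zt=T[2]+4+6
X=np.array([T[0]+90*np.cos(a),T[1]+90*np.sin(a),zt]);e=proj(p,X);print('hole expected px',e.round(1),'pin expected',proj(p,[582.6,-245.5,48]).round(1))
c=np.round(e).astype(int);w=22;im=p['pixels'][c[1]-w:c[1]+w,c[0]-w:c[0]+w]
g=cv2.cvtColor(im,6);print(g[::2,::2])
cv2.imwrite('pics/hole%d.png'%int(s['time']*100),p['pixels'])
g=r.regions_of(p,'cover')
if g:
    m=g[0]['pixels'].astype(np.uint8);c=max(cv2.findContours(m,0,2)[0],key=cv2.contourArea)[:,0]
    q=np.array([pt(p,q,zt) for q in c],np.float32);print(cv2.minAreaRect(q),c.min(0),c.max(0))
E
python3 hole.py
```

```text
[ 507.  -242.8   69.8] [180.   -0.   10.2] 71.09437108039856 [-1.1 -0.5 -3.1]
hole expected px [322.9  72.4] pin expected [349.6 105.1]
[[195 194 191 195 191 191 189 193 192 191 190 192 189 191 191 190 192 191
  191 195 202 201]
 [234 236 236 235 236 235 237 236 236 236 236 235 235 235 236 236 236 234
  234 234 236 236]
 [246 247 246 246 245 246 246 246 247 247 246 246 246 246 246 246 247 246
  246 247 247 246]
 [247 247 246 246 246 246 245 246 246 246 246 246 246 246 246 246 247 246
  246 246 247 246]
 [247 247 246 246 246 246 247 247 247 247 246 246 246 246 247 247 247 247
  246 247 246 247]
 [247 247 247 246 247 246 247 247 246 246 245 245 246 246 247 246 246 246
  246 247 246 247]
 [246 247 246 247 247 247 246 241 225 206 204 211 217 236 245 247 247 246
  246 246 246 246]
 [247 247 247 247 246 243 226 200 174 150 143 138 128 149 212 244 247 247
  247 247 246 242]
 [247 247 247 247 244 220 166 146 168 172 171 172 159 137 168 223 246 247
  246 245 244 242]
 [247 246 247 246 219 165 152 176 181 181 181 180 178 172 149 154 220 246
  245 240 240 240]
 [247 247 247 243 199 162 178 181 
[... 506 characters left out ...]
 242 242 240 242]
 [247 247 248 246 229 190 157 152 147 120 113 105 108 108 120 162 214 238
  242 241 241 243]
 [247 248 247 248 244 227 198 174 160 156 137 111 113 115 162 211 237 243
  242 242 241 242]
 [248 247 247 247 248 246 230 198 179 169 160 157 164 156 204 239 242 241
  243 242 241 242]
 [248 247 247 247 247 247 247 242 236 214 185 178 214 231 241 243 241 242
  242 243 241 242]
 [247 248 247 247 247 247 248 247 247 245 239 235 237 241 241 241 240 240
  239 241 240 241]
 [248 247 247 247 247 248 247 248 244 239 236 234 237 238 240 240 238 237
  238 237 238 240]]
((522.8901977539062, -239.12417602539062), (168.79754638671875, 55.81403350830078), 10.452022552490234) [265  52] [377 336]
```

```bash
cat > hole.py <<'E'
from pins import *
def hole(PX=(581.3,-245.8),show=False):
    p=snap('wrist');s=r.sense();a=np.radians(s['tcp_rot'][2]);T=s['tool_pos'];zt=T[2]+4+6
    print(T.round(1),s['tcp_rot'].round(2),'F',s['ft_force'].round(1),'t',round(s['time'],2))
    e=proj(p,[T[0]+88*np.cos(a),T[1]+88*np.sin(a),zt]);c=np.round(e).astype(int);w=24
    g=cv2.cvtColor(p['pixels'],6)[c[1]-w:c[1]+w,c[0]-w:c[0]+w];hi=np.percentile(g,80)
    n,l,st,ce=cv2.connectedComponentsWithStats((g<hi-35).astype(np.uint8))
    i=l[w-4:w+4,w-4:w+4].max(); con=max(cv2.findContours((l==i).astype(np.uint8),0,2)[0],key=cv2.contourArea)
    h=cv2.convexHull(con)[:,0];(u,rad)=cv2.minEnclosingCircle(h.astype(np.float32));px=np.array(u)+c-w
    W=pt(p,px,zt);d=W-T[:2];print('hole px',px.round(1),'rad',round(rad,1),'centroid',(ce[i]+c-w).round(1),'world',W.round(1),'tool xy',np.round([d@[np.cos(a),np.sin(a)],d@[np.sin(a),-np.cos(a)]],1))
    q=np.array(PX)-W;print('to pin: tool dx %.1f dy %.1f'%(q@[np.cos(a),np.sin(a)],q@[np.sin(a),-np.cos(a)]),'pin px expected',proj(p,[*PX,48]).round(1))
    return p
if __name__=='__main__': hole()
E
python3 hole.py
```

```text
[ 507.  -242.9   69.8] [180.    -0.    10.19] F [ 0.1 -1.1 -2.2] t 20.0
hole px [321.4  74.9] rad 13.8 centroid [321.4  75. ] world [ 594.1 -226.5] tool xy [88.7 -0.7]
to pin: tool dx -16.1 dy 16.7 pin px expected [349.5 107.2]
```

Call:
carry_out([
  {"translation":[-0.008,0.0083,0.0],"spin":0.0,"jaw":0.004},
  {"translation":[-0.008,0.0083,0.0],"spin":0.0,"jaw":0.004},
  {"translation":[0.0,0.0,0.005],"spin":0.0,"jaw":0.004},
  {"translation":[0.0,0.0,0.007],"spin":0.0,"jaw":0.004},
  {"translation":[0.0,0.0,0.005],"spin":0.0,"jaw":0.004},
  {"translation":[0.0,0.0,0.0],"spin":0.0,"jaw":0.004},
  {"translation":[0.0,0.0,0.0],"spin":0.0,"jaw":0.004},
  {"translation":[0.0,0.0,0.0],"spin":0.0,"jaw":0.004},
])

```text
time: 20.67
tool_pos: [494.1, -261.9, 52.6]
tcp_rot: [-180.0, 0.0, 10.2]
ft_force: [0.2, -0.2, -2.1]
finger_gap: 12.2
grip_force: 71.1
```

```bash
python3 -c "
from hole import *
p=hole(); g=cv2.cvtColor(p['pixels'],6);print(g[60:92:2,304:342:2])
t=snap('top');cv2.imwrite('pics/x.png',np.hstack([cv2.resize(t['pixels'][150:280,405:505],(500,600),interpolation=2)[:, :],cv2.resize(p['pixels'][50:110,292:352],(300,300),interpolation=0).repeat(2,0)]))
"
```

```text
[ 494.3 -262.1   52.9] [ 1.7999e+02 -1.0000e-02  1.0210e+01] F [ 0.5 -0.7 -2. ] t 20.72
hole px [321.   75.3] rad 13.7 centroid [321.  75.] world [ 581.  -245.5] tool xy [88.2 -1. ]
to pin: tool dx 0.3 dy 0.4 pin px expected [321.8  77.6]
[[247 247 247 246 246 246 246 245 245 245 245 246 246 246 246 247 247 247
  247]
 [247 246 247 247 247 244 239 221 180 176 205 228 243 246 246 247 247 247
  247]
 [247 247 247 247 234 194 196 163 133 121 130 134 188 236 246 247 247 247
  247]
 [247 246 246 237 192 136 106  93  91  94 103 110 147 183 238 246 247 246
  246]
 [247 247 241 194 144  96  88  91 100 106 110 109 108 124 183 242 247 245
  242]
 [246 246 222 152 103  88  93  91 107 131 170 142 130 115 158 225 246 245
  240]
 [247 245 178 126  92  92 135 148 117 174 235 213 185 147 121 186 245 244
  240]
 [247 243 173 118 122 142 154 156 118 155 240 246 242 171 122 191 240 243
  241]
 [247 243 169 117 138 154 154 155 116 125 161 208 188 114 116 184 236 242
  239]
 [248 245 207 163 150 152 153 137 107 112 121 129 126 109 117 194 238 242
  241]
 [247 247 233 187 154 152 152 124 108 104 110 110 109 102 141 216 240 241
  242]
 [247 247 242 213 169 157 154 150 146 146 141 120 105 117 156 231 241 243
  241]
 [247 247 247 239 204 169 158 153 160 165 162 163 144 173 224 241 242 243
  241]
 [247 248 247 247 239 207 191 174 168 164 163 179 200 230 241 242 241 242
  242]
 [247 247 248 247 247 246 240 228 208 196 191 226 238 243 242 242 242 242
  241]
 [247 247 248 247 247 247 247 246 237 236 235 238 241 240 239 240 240 241
  238]]
```

Call:
carry_out([
  {"translation":[0.0024,0.0027,0.0],"spin":0.0,"jaw":0.004},
  {"translation":[0.0,0.0,0.0],"spin":0.0,"jaw":0.004},
  {"translation":[0.0,0.0,0.0],"spin":0.0,"jaw":0.004},
  {"translation":[0.0,0.0,0.0],"spin":0.0,"jaw":0.004},
  {"translation":[0.0,0.0,0.0],"spin":0.0,"jaw":0.004},
  {"translation":[0.0,0.0,0.0],"spin":0.0,"jaw":0.004},
  {"translation":[0.0,0.0,0.0],"spin":0.0,"jaw":0.004},
  {"translation":[0.0,0.0,0.0],"spin":0.0,"jaw":0.004},
])

```text
time: 21.43
tool_pos: [496.9, -264.4, 52.8]
tcp_rot: [180.0, 0.0, 10.2]
ft_force: [-0.5, 0.5, -2.8]
finger_gap: 12.2
grip_force: 71.1
```

```bash
python3 -c "
from hole import *
p=hole((583.4,-248)); g=cv2.cvtColor(p['pixels'],6);print(g[60:92:2,304:342:2])
t=snap('top')
for n in ('cover','carrier'):
  for q in r.regions_of(t,n)[:1]:
    m=q['pixels'].astype(np.uint8);c=max(cv2.findContours(m,0,2)[0],key=cv2.contourArea)[:,0]
    w=np.array([pt(t,k,62 if n=='cover' else 34) for k in c],np.float32);print(n,cv2.minAreaRect(w))
cv2.imwrite('pics/x.png',np.hstack([cv2.resize(t['pixels'][150:270,405:505],(500,600),interpolation=2),cv2.resize(p['pixels'][50:110,306:336],(300,600),interpolation=0)]))
"
```

```text
[ 496.9 -264.4   52.8] [-180.     -0.     10.19] F [ 0.1 -0.3 -2. ] t 21.48
hole px [321.3  74.9] rad 13.6 centroid [321.2  74.9] world [ 584.  -248.1] tool xy [88.7 -0.7]
to pin: tool dx -0.6 dy -0.2 pin px expected [321.   78.7]
[[247 247 246 246 246 247 246 246 246 245 245 247 247 247 247 247 246 247
  246]
 [247 247 246 246 247 244 233 222 212 212 220 234 243 246 247 247 247 247
  246]
 [247 247 246 246 236 213 176 147 144 138 150 176 213 233 246 247 246 246
  247]
 [247 247 247 237 164 136 102  93  91  96 103 107 144 170 238 246 247 247
  247]
 [247 247 242 209 140  94  86  94  93 101 102 104 103 152 211 241 247 246
  246]
 [247 247 233 174 102  87  89  99 105 104 105 102 105 110 156 221 246 242
  240]
 [247 246 208 134 124 140 112 118 125 120 118 103 104 102 136 214 244 242
  240]
 [247 243 205 129 146 143 131 186 232 227 159 116 103 104 122 204 241 242
  240]
 [247 243 199 124 146 133 138 235 246 245 223 128 106 103 120 186 239 242
  240]
 [247 246 219 157 150 129 134 229 247 245 220 130 102  95 121 194 237 242
  241]
 [247 247 232 184 149 115 114 164 219 215 140 116  96 103 150 216 240 242
  241]
 [247 247 242 215 166 103 101 120 131 131 119 106  95 112 168 231 242 242
  240]
 [247 247 247 239 204 139 109 103 108 113 121 115 133 151 224 241 242 243
  241]
 [247 247 247 247 240 220 195 156 140 145 163 172 195 229 242 241 241 243
  242]
 [248 247 248 247 248 245 238 208 205 212 211 227 239 243 242 240 242 243
  242]
 [247 247 247 247 247 247 247 244 239 235 236 238 240 241 241 239 239 242
  239]]
cover ((556.9915771484375, -254.33477783203125), (79.63130187988281, 58.5374755859375), 10.320452690124512)
carrier ((489.8674621582031, -230.29299926757812), (202.87142944335938, 32.27691650390625), 9.966117858886719)
```

The pin tip now sits centred in the far hole, to within about 0.3 mm. I'll lower the plate gently and watch the force.

Call:
carry_out([
  {"translation":[0.0,0.0,0.003],"spin":0.0,"jaw":0.004},
  {"translation":[0.0,0.0,0.003],"spin":0.0,"jaw":0.004},
  {"translation":[0.0,0.0,0.002],"spin":0.0,"jaw":0.004},
  {"translation":[0.0,0.0,0.002],"spin":0.0,"jaw":0.004},
  {"translation":[0.0,0.0,0.002],"spin":0.0,"jaw":0.004},
  {"translation":[0.0,0.0,0.001],"spin":0.0,"jaw":0.004},
  {"translation":[0.0,0.0,0.001],"spin":0.0,"jaw":0.004},
  {"translation":[0.0,0.0,0.0],"spin":0.0,"jaw":0.004},
])

```text
time: 22.3
tool_pos: [496.8, -264.4, 38.6]
tcp_rot: [-180.0, 0.0, 10.2]
ft_force: [-0.5, 0.0, -3.4]
finger_gap: 12.0
grip_force: 71.1
```

```bash
python3 -c "
from hole import *
hole((583.4,-248)); print(r.sense()['wrist_torque'].round(2))"
```

```text
[ 496.8 -264.4   38.7] [-1.7999e+02  1.0000e-02  1.0190e+01] F [ 0.3  0.2 -3.3] t 22.35
hole px [321.5  74.5] rad 13.7 centroid [321.2  75.1] world [ 584.1 -248. ] tool xy [88.8 -0.6]
to pin: tool dx -0.7 dy -0.2 pin px expected [321.1  76.1]
[-0.02 -0.02 -0.01]
```

Call:
carry_out([
  {"translation":[0.0,0.0,0.001],"spin":0.0,"jaw":0.004},
  {"translation":[0.0,0.0,0.001],"spin":0.0,"jaw":0.004},
  {"translation":[0.0,0.0,0.001],"spin":0.0,"jaw":0.004},
  {"translation":[0.0,0.0,0.001],"spin":0.0,"jaw":0.004},
  {"translation":[0.0,0.0,0.001],"spin":0.0,"jaw":0.004},
  {"translation":[0.0,0.0,0.001],"spin":0.0,"jaw":0.004},
  {"translation":[0.0,0.0,0.0],"spin":0.0,"jaw":0.004},
  {"translation":[0.0,0.0,0.0],"spin":0.0,"jaw":0.004},
])

```text
time: 23.02
tool_pos: [496.8, -264.4, 32.7]
tcp_rot: [-180.0, 0.0, 10.2]
ft_force: [-0.1, -0.4, -1.4]
finger_gap: 12.3
grip_force: 71.1
```

Call:
carry_out([
  {"translation":[0.0,0.0,0.001],"spin":0.0,"jaw":0.004},
  {"translation":[0.0,0.0,0.001],"spin":0.0,"jaw":0.004},
  {"translation":[0.0,0.0,0.0],"spin":0.0,"jaw":0.004},
  {"translation":[0.0,0.0,0.0],"spin":0.0,"jaw":0.004},
  {"translation":[0.0,0.0,0.0],"spin":0.0,"jaw":0.004},
  {"translation":[0.0,0.0,0.0],"spin":0.0,"jaw":0.004},
  {"translation":[0.0,0.0,0.0],"spin":0.0,"jaw":0.004},
  {"translation":[0.0,0.0,0.0],"spin":0.0,"jaw":0.004},
])

```text
time: 23.68
tool_pos: [496.9, -264.5, 30.9]
tcp_rot: [180.0, -0.0, 10.2]
ft_force: [0.2, -0.4, -2.6]
finger_gap: 12.2
grip_force: 71.2
```

Call:
carry_out([
  {"translation":[0.0,0.0,0.0007],"spin":0.0,"jaw":0.004},
  {"translation":[0.0,0.0,0.0],"spin":0.0,"jaw":0.004},
  {"translation":[0.0,0.0,0.0007],"spin":0.0,"jaw":0.004},
  {"translation":[0.0,0.0,0.0],"spin":0.0,"jaw":0.004},
  {"translation":[0.0,0.0,0.0],"spin":0.0,"jaw":0.004},
  {"translation":[0.0,0.0,0.0],"spin":0.0,"jaw":0.004},
  {"translation":[0.0,0.0,0.0],"spin":0.0,"jaw":0.004},
  {"translation":[0.0,0.0,0.0],"spin":0.0,"jaw":0.004},
])

```text
time: 24.35
tool_pos: [497.0, -264.5, 30.5]
tcp_rot: [180.0, -0.0, 10.2]
ft_force: [-5.4, 2.6, 9.2]
finger_gap: 12.0
grip_force: 72.6
```

The plate made contact at the expected height, so it is home. I'll release and rise.

Call:
carry_out([
  {"translation":[0.0,0.0,0.0],"spin":0.0,"jaw":0.036},
  {"translation":[0.0,0.0,0.0],"spin":0.0,"jaw":0.036},
  {"translation":[0.0,0.0,0.0],"spin":0.0,"jaw":0.036},
  {"translation":[0.0,0.0,0.0],"spin":0.0,"jaw":0.036},
  {"translation":[0.0,0.0,-0.01],"spin":0.0,"jaw":0.036},
  {"translation":[0.0,0.0,-0.03],"spin":0.0,"jaw":0.036},
  {"translation":[0.0,0.0,-0.03],"spin":0.0,"jaw":0.036},
  {"translation":[0.0,0.0,-0.03],"spin":0.0,"jaw":0.036},
], squeeze=40)

```text
time: 25.02
tool_pos: [496.5, -264.2, 130.8]
tcp_rot: [-180.0, 0.0, 10.2]
ft_force: [0.7, -1.3, -0.1]
finger_gap: 35.9
grip_force: 0.0
```

```bash
python3 -c "
from hole import *
p=snap('wrist');cv2.imwrite('pics/w11.png',p['pixels'])
for q in r.regions_of(p,'cover')[:1]:
    m=q['pixels'].astype(np.uint8);c=max(cv2.findContours(m,0,2)[0],key=cv2.contourArea)[:,0]
    print(cv2.minAreaRect(np.array([pt(p,k,40) for k in c],np.float32)),r.sense()['tool_pos'])
plan(542,-105,120,10)
"
```

```text
((496.0025634765625, -263.9036865234375), (202.3345489501953, 56.55354690551758), 10.302990913391113) [ 500.46884611 -266.72425143  136.86290666]
pos [ 500.5 -266.7  136.9] yaw 10.2 -> tool dx 69.5 dy -151.8 dz 16.9 mm spin 0.003 rad
```

Call:
carry_out([
  {"translation":[0.0145,-0.0298,0.0],"spin":0.0,"jaw":0.064},
  {"translation":[0.0145,-0.0298,0.0],"spin":0.0,"jaw":0.064},
  {"translation":[0.0145,-0.0298,0.0],"spin":0.0,"jaw":0.064},
  {"translation":[0.0145,-0.0298,0.0],"spin":0.0,"jaw":0.064},
  {"translation":[0.0145,-0.0298,0.0],"spin":0.0,"jaw":0.064},
  {"translation":[0.0,0.0,0.01],"spin":0.0,"jaw":0.064},
  {"translation":[0.0,0.0,0.01],"spin":0.0,"jaw":0.064},
  {"translation":[0.0,0.0,0.0],"spin":0.0,"jaw":0.064},
])

```text
time: 25.78
tool_pos: [540.2, -104.7, 106.7]
tcp_rot: [-179.9, 0.2, 10.2]
ft_force: [-0.3, 1.2, -1.1]
finger_gap: 63.9
grip_force: 0.0
```

```bash
python3 -c "
from look import *
p=look('w12',('drum1',)); plan(542,-105,0,10)"
```

```text
drum1 [139. 237.] 0.94 [450.4  82.6]
drum1 [325. 185.] 0.69 [ 542.5 -107. ]
drum1 [250. 340.] 0.68 [340.8 -53.5]
drum1 [ 87. 274.] 0.65 [372.5 176.1]
drum1 [ 80. 223.] 0.64 [447.2 173.2]
drum1 region [ 72. 226.] circle at top z [461.3 156.6] 40.2
drum1 region [325. 193.] circle at top z [ 546.8 -106.6] 25.2
drum1 region [130. 247.] circle at top z [456.3  74.1] 36.0
drum1 region [ 78. 281.] circle at top z [389.  159.1] 45.7
25.93 63.9 [ 541.4 -106.   109.1]
pos [ 541.4 -106.   109.1] yaw 10.1 -> tool dx 0.8 dy -0.9 dz 109.1 mm spin 0.002 rad
```

Call:
carry_out([
  {"translation":[0.002,0.0,0.02],"spin":0.0,"jaw":0.064},
  {"translation":[0.0,0.0,0.025],"spin":0.0,"jaw":0.064},
  {"translation":[0.0,0.0,0.025],"spin":0.0,"jaw":0.064},
  {"translation":[0.0,0.0,0.02],"spin":0.0,"jaw":0.064},
  {"translation":[0.0,0.0,0.012],"spin":0.0,"jaw":0.064},
  {"translation":[0.0,0.0,0.01],"spin":0.0,"jaw":0.064},
  {"translation":[0.0,0.0,0.006],"spin":0.0,"jaw":0.064},
  {"translation":[0.0,0.0,0.003],"spin":0.0,"jaw":0.064},
])

```text
time: 26.6
tool_pos: [544.0, -105.1, -11.7]
tcp_rot: [180.0, -0.0, 10.2]
ft_force: [0.3, 0.5, 0.4]
finger_gap: 64.2
grip_force: 0.0
```

Call:
carry_out([
  {"translation":[0.0,0.0,0.0],"spin":0.0,"jaw":0.064},
  {"translation":[0.0,0.0,0.0],"spin":0.0,"jaw":0.035},
  {"translation":[0.0,0.0,0.0],"spin":0.0,"jaw":0.035},
  {"translation":[0.0,0.0,0.0],"spin":0.0,"jaw":0.035},
  {"translation":[0.0,0.0,0.0],"spin":0.0,"jaw":0.035},
  {"translation":[0.0,0.0,0.0],"spin":0.0,"jaw":0.035},
  {"translation":[0.0,0.0,0.0],"spin":0.0,"jaw":0.035},
  {"translation":[0.0,0.0,0.0],"spin":0.0,"jaw":0.035},
])

```text
time: 27.27
tool_pos: [544.9, -105.0, -10.1]
tcp_rot: [179.9, -0.1, 10.2]
ft_force: [-1.5, -0.2, 5.6]
finger_gap: 41.6
grip_force: 39.7
```

```bash
python3 -c "
from look import *
plan(507,277.5,60,-5.5);plan(543,-106,60)"
```

```text
pos [ 544.9 -105.   -10.1] yaw 10.2 -> tool dx 30.4 dy -383.1 dz -70.1 mm spin 0.274 rad
pos [ 544.9 -105.   -10.1] yaw 10.2 -> tool dx -2.1 dy 0.7 dz -70.1 mm spin 0.000 rad
```

Call:
carry_out([
  {"translation":[0.0,0.0,-0.015],"spin":0.0,"jaw":0.035},
  {"translation":[0.0,0.0,-0.03],"spin":0.0,"jaw":0.035},
  {"translation":[0.0,0.0,-0.03],"spin":0.0,"jaw":0.035},
  {"translation":[0.001,-0.012,-0.005],"spin":0.0,"jaw":0.035},
  {"translation":[0.0022,-0.027,0.0],"spin":0.0,"jaw":0.035},
  {"translation":[0.0022,-0.027,0.0],"spin":0.0,"jaw":0.035},
  {"translation":[0.0022,-0.027,0.0],"spin":0.0,"jaw":0.035},
  {"translation":[0.0022,-0.027,0.0],"spin":0.0,"jaw":0.035},
])

```text
time: 27.93
tool_pos: [532.0, 16.6, 68.6]
tcp_rot: [180.0, -0.0, 10.2]
ft_force: [0.1, -0.0, -1.1]
finger_gap: 41.7
grip_force: 40.7
```

Call:
carry_out([
  {"translation":[0.0022,-0.027,0.0],"spin":0.0,"jaw":0.035},
  {"translation":[0.0022,-0.027,0.0],"spin":0.0,"jaw":0.035},
  {"translation":[0.0022,-0.027,0.0],"spin":0.0,"jaw":0.035},
  {"translation":[0.0022,-0.027,0.0],"spin":0.0,"jaw":0.035},
  {"translation":[0.0022,-0.027,0.0],"spin":0.0,"jaw":0.035},
  {"translation":[0.0022,-0.027,0.0],"spin":0.0,"jaw":0.035},
  {"translation":[0.0022,-0.027,0.0],"spin":0.0,"jaw":0.035},
  {"translation":[0.0022,-0.027,0.0],"spin":0.0,"jaw":0.035},
])

```text
time: 28.6
tool_pos: [510.9, 232.6, 68.4]
tcp_rot: [-180.0, -0.0, 10.2]
ft_force: [0.4, -0.0, -0.7]
finger_gap: 41.8
grip_force: 40.7
```

Call:
carry_out([
  {"translation":[0.0022,-0.027,0.0],"spin":0.09,"jaw":0.035},
  {"translation":[0.0,-0.012,0.0],"spin":0.09,"jaw":0.035},
  {"translation":[0.0,0.0,0.0],"spin":0.09,"jaw":0.035},
  {"translation":[0.0,0.0,0.0],"spin":0.0,"jaw":0.035},
  {"translation":[0.0,0.0,0.0],"spin":0.0,"jaw":0.035},
  {"translation":[0.0,0.0,0.0],"spin":0.0,"jaw":0.035},
  {"translation":[0.0,0.0,0.0],"spin":0.0,"jaw":0.035},
  {"translation":[0.0,0.0,0.0],"spin":0.0,"jaw":0.035},
])

```text
time: 29.27
tool_pos: [507.9, 269.4, 68.4]
tcp_rot: [-180.0, -0.0, -5.3]
ft_force: [0.7, -0.9, -0.6]
finger_gap: 41.5
grip_force: 40.8
```

```bash
python3 -c "
from look import *
p=look('w13',('tray','drum1'))
for q in r.regions_of(p,'tray')[:1]:
    m=q['pixels'].astype(np.uint8);c=max(cv2.findContours(m,0,2)[0],key=cv2.contourArea)[:,0]
    print(cv2.minAreaRect(np.array([pt(p,k,8) for k in c],np.float32)),c.min(0),c.max(0))
g=r.sense()['grip_force'];print(g)
plan(507,277.5,-6,-5.5)"
```

```text
drum1 [322. 250.] 0.94 [464.1 273. ]
drum1 [436. 252.] 0.94 [450.5 173.8]
drum1 [582. 301.] 0.89 [339.9 -52.4]
drum1 [518. 241.] 0.63 [448.6  84.6]
drum1 region [590. 306.] circle at top z [365.8 -29.6] 50.2
drum1 region [527. 250.] circle at top z [455.2  99.3] 37.2
drum1 region [439. 260.] circle at top z [462.5 178.5] 31.7
drum1 region [424. 349.] circle at top z [374.  186.2] 23.9
drum1 region [322. 270.] circle at top z [467.1 274.1] 46.2
29.47 41.6 [507.9 269.6  68.5]
((510.11529541015625, 281.00341796875), (87.34954833984375, 79.50457763671875), 84.63191223144531) [251 150] [365 248]
40.78283607959747
pos [507.8 269.7  68.4] yaw -5.3 -> tool dx -1.6 dy -7.7 dz 74.4 mm spin 0.004 rad
```

Call:
carry_out([
  {"translation":[-0.0015,-0.009,0.01],"spin":0.0,"jaw":0.035},
  {"translation":[0.0,0.0,0.02],"spin":0.0,"jaw":0.035},
  {"translation":[0.0,0.0,0.02],"spin":0.0,"jaw":0.035},
  {"translation":[0.0,0.0,0.01],"spin":0.0,"jaw":0.035},
  {"translation":[0.0,0.0,0.007],"spin":0.0,"jaw":0.035},
  {"translation":[0.0,0.0,0.004],"spin":0.0,"jaw":0.035},
  {"translation":[0.0,0.0,0.002],"spin":0.0,"jaw":0.035},
  {"translation":[0.0,0.0,0.001],"spin":0.0,"jaw":0.035},
])

```text
time: 30.18
tool_pos: [507.5, 279.2, -5.2]
tcp_rot: [-180.0, -0.0, -5.3]
ft_force: [-0.1, -0.2, -2.1]
finger_gap: 42.0
grip_force: 40.8
```

Call:
carry_out([
  {"translation":[0.0,0.0,0.0],"spin":0.0,"jaw":0.035},
  {"translation":[0.0,0.0,0.0],"spin":0.0,"jaw":0.035},
  {"translation":[0.0,0.0,0.0],"spin":0.0,"jaw":0.06},
  {"translation":[0.0,0.0,0.0],"spin":0.0,"jaw":0.06},
  {"translation":[0.0,0.0,0.0],"spin":0.0,"jaw":0.06},
  {"translation":[0.0,0.0,-0.03],"spin":0.0,"jaw":0.06},
  {"translation":[0.0,0.0,-0.04],"spin":0.0,"jaw":0.06},
  {"translation":[0.0,0.0,-0.04],"spin":0.0,"jaw":0.06},
])

```text
time: 30.85
tool_pos: [505.7, 278.3, 104.4]
tcp_rot: [179.9, 0.2, -5.3]
ft_force: [1.2, 1.1, -0.1]
finger_gap: 60.1
grip_force: 0.0
```

```bash
python3 -c "
from look import *
p=look('w14',('tray','drum1'))
for q in r.regions_of(p,'tray')[:1]:
    m=q['pixels'].astype(np.uint8);c=max(cv2.findContours(m,0,2)[0],key=cv2.contourArea)[:,0]
    print(cv2.minAreaRect(np.array([pt(p,k,8) for k in c],np.float32)),c.min(0),c.max(0))
plan(444,88,100,60)"
```

```text
tray [320. 228.] 0.84 [467.3 284. ]
drum1 [508. 226.] 0.8 [446.2  83.5]
drum1 [319. 192.] 0.68 [501.8 280.9]
drum1 [570. 283.] 0.57 [342.2 -49.8]
drum1 [319. 230.] 0.52 [465.6 284.5]
drum1 region [582. 288.] circle at top z [360.4 -29.5] 46.5
drum1 region [323. 199.] circle at top z [508.3 279.9] 26.0
drum1 region [436. 243.] circle at top z [459.1 180.5] 31.5
drum1 region [514. 229.] circle at top z [453.7  99.1] 36.1
31.05 59.8 [508.8 279.7 106.9]
((465.1417236328125, 285.4169006347656), (87.41586303710938, 171.39920043945312), 83.55873107910156) [270 139] [370 307]
pos [507.3 279.  104.8] yaw -5.3 -> tool dx -45.5 dy 196.1 dz 4.8 mm spin -1.139 rad
```

Call:
carry_out([
  {"translation":[-0.0066,0.0277,0.0],"spin":0.0,"jaw":0.064},
  {"translation":[-0.0066,0.0277,0.0],"spin":0.0,"jaw":0.064},
  {"translation":[-0.0066,0.0277,0.0],"spin":0.0,"jaw":0.064},
  {"translation":[-0.0066,0.0277,0.0],"spin":0.0,"jaw":0.064},
  {"translation":[-0.0066,0.0277,0.0],"spin":0.0,"jaw":0.064},
  {"translation":[-0.0066,0.0277,0.0],"spin":0.0,"jaw":0.064},
  {"translation":[-0.0066,0.0277,0.0],"spin":0.0,"jaw":0.064},
  {"translation":[0.0,0.0,0.0],"spin":-0.11,"jaw":0.064},
])

```text
time: 31.77
tool_pos: [440.2, 86.4, 101.9]
tcp_rot: [179.9, 0.3, 0.8]
ft_force: [-0.6, -0.4, 0.0]
finger_gap: 63.9
grip_force: 0.0
```

Call:
carry_out([
  {"translation":[0.0,0.0,0.0],"spin":-0.11,"jaw":0.064},
  {"translation":[0.0,0.0,0.0],"spin":-0.11,"jaw":0.064},
  {"translation":[0.0,0.0,0.0],"spin":-0.11,"jaw":0.064},
  {"translation":[0.0,0.0,0.0],"spin":-0.11,"jaw":0.064},
  {"translation":[0.0,0.0,0.0],"spin":-0.11,"jaw":0.064},
  {"translation":[0.0,0.0,0.0],"spin":-0.11,"jaw":0.064},
  {"translation":[0.0,0.0,0.0],"spin":-0.11,"jaw":0.064},
  {"translation":[0.0,0.0,0.0],"spin":-0.11,"jaw":0.064},
])

```text
time: 32.43
tool_pos: [441.7, 90.0, 102.3]
tcp_rot: [-179.8, 0.1, 51.8]
ft_force: [-0.0, -0.3, -0.0]
finger_gap: 64.2
grip_force: 0.0
```

Call:
carry_out([
  {"translation":[0.0,0.0,0.0],"spin":-0.11,"jaw":0.064},
  {"translation":[0.0,0.0,0.0],"spin":-0.04,"jaw":0.064},
  {"translation":[0.0,0.0,0.0],"spin":0.0,"jaw":0.064},
  {"translation":[0.0,0.0,0.0],"spin":0.0,"jaw":0.064},
  {"translation":[0.0,0.0,0.0],"spin":0.0,"jaw":0.064},
  {"translation":[0.0,0.0,0.0],"spin":0.0,"jaw":0.064},
  {"translation":[0.0,0.0,0.0],"spin":0.0,"jaw":0.064},
  {"translation":[0.0,0.0,0.0],"spin":0.0,"jaw":0.064},
])

```text
time: 33.1
tool_pos: [443.2, 90.2, 104.3]
tcp_rot: [-180.0, 0.0, 60.0]
ft_force: [-0.1, -1.4, 0.1]
finger_gap: 64.2
grip_force: 0.0
```

```bash
python3 -c "
from look import *
p=look('w15',('drum1',)); print(proj(p,[443,90,36]))
c=proj(p,[443,90,36]).astype(int);print('colour at drum (BGR)',p['pixels'][c[1]-12:c[1]+12,c[0]-12:c[0]+12].reshape(-1,3).mean(0))
plan(443,90,-12,60)"
```

```text
drum1 [210. 146.] 0.95 [375.7 176.5]
drum1 [328. 191.] 0.85 [447.7  85.8]
drum1 [309. 336.] 0.69 [344.5 -52.3]
drum1 [280. 106.] 0.65 [449.8 172.6]
drum1 region [329. 199.] circle at top z [447.5  88.6] 25.6
drum1 region [275. 105.] circle at top z [451.  172.8] 22.8
drum1 region [202. 150.] circle at top z [380.  175.6] 28.0
drum1 region [315. 330.] circle at top z [366.5 -20.5] 18.2
33.25 64.0 [443.3  90.1 104.5]
[321.54701082 201.55942039]
colour at drum (BGR) [35.92361111 41.37326389 49.86284722]
pos [443.3  90.1 104.5] yaw 60.0 -> tool dx -0.3 dy -0.2 dz 116.5 mm spin 0.000 rad
```

Call:
carry_out([
  {"translation":[0.0,0.004,0.02],"spin":0.0,"jaw":0.064},
  {"translation":[0.0,0.0,0.025],"spin":0.0,"jaw":0.064},
  {"translation":[0.0,0.0,0.025],"spin":0.0,"jaw":0.064},
  {"translation":[0.0,0.0,0.02],"spin":0.0,"jaw":0.064},
  {"translation":[0.0,0.0,0.011],"spin":0.0,"jaw":0.064},
  {"translation":[0.0,0.0,0.008],"spin":0.0,"jaw":0.064},
  {"translation":[0.0,0.0,0.005],"spin":0.0,"jaw":0.064},
  {"translation":[0.0,0.0,0.002],"spin":0.0,"jaw":0.064},
])

```text
time: 33.92
tool_pos: [446.9, 88.2, -11.6]
tcp_rot: [180.0, -0.0, 60.0]
ft_force: [0.5, -0.5, 0.3]
finger_gap: 64.1
grip_force: 0.0
```

Call:
carry_out([
  {"translation":[0.0,0.0,0.0],"spin":0.0,"jaw":0.064},
  {"translation":[0.0,0.0,0.0],"spin":0.0,"jaw":0.035},
  {"translation":[0.0,0.0,0.0],"spin":0.0,"jaw":0.035},
  {"translation":[0.0,0.0,0.0],"spin":0.0,"jaw":0.035},
  {"translation":[0.0,0.0,0.0],"spin":0.0,"jaw":0.035},
  {"translation":[0.0,0.0,0.0],"spin":0.0,"jaw":0.035},
  {"translation":[0.0,0.0,0.0],"spin":0.0,"jaw":0.035},
  {"translation":[0.0,0.0,0.0],"spin":0.0,"jaw":0.035},
])

```text
time: 34.58
tool_pos: [447.8, 88.3, -10.2]
tcp_rot: [179.9, -0.1, 60.0]
ft_force: [-2.7, -0.1, 5.2]
finger_gap: 41.5
grip_force: 39.7
```

```bash
python3 -c "
from look import *
plan(427,287,70,60)"
```

```text
pos [447.8  88.3 -10.2] yaw 60.0 -> tool dx 161.8 dy -117.2 dz -80.2 mm spin 0.001 rad
```

Call:
carry_out([
  {"translation":[0.0,0.0,-0.015],"spin":0.0,"jaw":0.035},
  {"translation":[0.0,0.0,-0.03],"spin":0.0,"jaw":0.035},
  {"translation":[0.0,0.0,-0.035],"spin":0.0,"jaw":0.035},
  {"translation":[0.0202,-0.0146,0.0],"spin":0.0,"jaw":0.035},
  {"translation":[0.0202,-0.0146,0.0],"spin":0.0,"jaw":0.035},
  {"translation":[0.0202,-0.0146,0.0],"spin":0.0,"jaw":0.035},
  {"translation":[0.0202,-0.0146,0.0],"spin":0.0,"jaw":0.035},
  {"translation":[0.0202,-0.0146,0.0],"spin":0.0,"jaw":0.035},
])

```text
time: 35.25
tool_pos: [434.1, 213.4, 69.3]
tcp_rot: [179.9, -0.1, 60.0]
ft_force: [0.5, -0.3, -1.2]
finger_gap: 41.7
grip_force: 40.7
```

Call:
carry_out([
  {"translation":[0.0202,-0.0146,0.0],"spin":0.0,"jaw":0.035},
  {"translation":[0.0202,-0.0146,0.0],"spin":0.0,"jaw":0.035},
  {"translation":[0.0202,-0.0146,0.0],"spin":0.0,"jaw":0.035},
  {"translation":[0.0,0.0,0.0],"spin":0.11,"jaw":0.035},
  {"translation":[0.0,0.0,0.0],"spin":0.11,"jaw":0.035},
  {"translation":[0.0,0.0,0.0],"spin":0.11,"jaw":0.035},
  {"translation":[0.0,0.0,0.0],"spin":0.11,"jaw":0.035},
  {"translation":[0.0,0.0,0.0],"spin":0.11,"jaw":0.035},
])

```text
time: 35.92
tool_pos: [426.4, 286.8, 69.0]
tcp_rot: [-180.0, -0.0, 28.2]
ft_force: [-0.6, -0.5, -0.6]
finger_gap: 42.1
grip_force: 40.7
```

Call:
carry_out([
  {"translation":[0.0,0.0,0.0],"spin":0.11,"jaw":0.035},
  {"translation":[0.0,0.0,0.0],"spin":0.11,"jaw":0.035},
  {"translation":[0.0,0.0,0.0],"spin":0.11,"jaw":0.035},
  {"translation":[0.0,0.0,0.0],"spin":0.11,"jaw":0.035},
  {"translation":[0.0,0.0,0.0],"spin":0.11,"jaw":0.035},
  {"translation":[0.0,0.0,0.0],"spin":0.0,"jaw":0.035},
  {"translation":[0.0,0.0,0.0],"spin":0.0,"jaw":0.035},
  {"translation":[0.0,0.0,0.0],"spin":0.0,"jaw":0.035},
])

```text
time: 36.58
tool_pos: [426.4, 286.6, 68.7]
tcp_rot: [-180.0, -0.0, -2.8]
ft_force: [-0.4, 0.4, -1.6]
finger_gap: 41.6
grip_force: 40.7
```

```bash
python3 -c "
from look import *
plan(427,286.5,-5.5,-5)"
```

```text
pos [426.4 286.6  68.7] yaw -2.8 -> tool dx 0.6 dy 0.0 dz 74.2 mm spin 0.039 rad
```

Call:
carry_out([
  {"translation":[0.0,0.0,0.01],"spin":0.0,"jaw":0.035},
  {"translation":[0.0,0.0,0.02],"spin":0.0,"jaw":0.035},
  {"translation":[0.0,0.0,0.02],"spin":0.0,"jaw":0.035},
  {"translation":[0.0,0.0,0.01],"spin":0.0,"jaw":0.035},
  {"translation":[0.0,0.0,0.007],"spin":0.0,"jaw":0.035},
  {"translation":[0.0,0.0,0.004],"spin":0.0,"jaw":0.035},
  {"translation":[0.0,0.0,0.002],"spin":0.0,"jaw":0.035},
  {"translation":[0.0,0.0,0.001],"spin":0.0,"jaw":0.035},
])

```text
time: 37.25
tool_pos: [426.6, 286.7, -5.3]
tcp_rot: [-180.0, -0.0, -3.0]
ft_force: [0.0, -0.0, -1.4]
finger_gap: 41.8
grip_force: 40.7
```

Call:
carry_out([
  {"translation":[0.0,0.0,0.0],"spin":0.0,"jaw":0.035},
  {"translation":[0.0,0.0,0.0],"spin":0.0,"jaw":0.035},
  {"translation":[0.0,0.0,0.0],"spin":0.0,"jaw":0.06},
  {"translation":[0.0,0.0,0.0],"spin":0.0,"jaw":0.06},
  {"translation":[0.0,0.0,0.0],"spin":0.0,"jaw":0.06},
  {"translation":[0.0,0.0,-0.03],"spin":0.0,"jaw":0.06},
  {"translation":[0.0,0.0,-0.04],"spin":0.0,"jaw":0.06},
  {"translation":[0.0,0.0,-0.04],"spin":0.0,"jaw":0.06},
])

```text
time: 37.92
tool_pos: [424.8, 285.7, 104.5]
tcp_rot: [179.9, 0.2, -3.0]
ft_force: [1.4, 1.1, 0.1]
finger_gap: 59.9
grip_force: 0.0
```

Call:
carry_out([
  {"translation":[0.0,0.03,-0.02],"spin":0.0,"jaw":0.06},
  {"translation":[0.0,0.03,-0.02],"spin":0.0,"jaw":0.06},
  {"translation":[0.0,0.03,-0.02],"spin":0.0,"jaw":0.06},
  {"translation":[0.0,0.03,-0.02],"spin":0.0,"jaw":0.06},
  {"translation":[0.0,0.03,0.0],"spin":0.0,"jaw":0.06},
  {"translation":[0.0,0.0,0.0],"spin":0.0,"jaw":0.06},
  {"translation":[0.0,0.0,0.0],"spin":0.0,"jaw":0.06},
  {"translation":[0.0,0.0,0.0],"spin":0.0,"jaw":0.06},
])

```text
time: 38.58
tool_pos: [418.4, 136.9, 184.4]
tcp_rot: [-180.0, -0.0, -3.0]
ft_force: [0.7, -0.1, -0.6]
finger_gap: 60.0
grip_force: 0.0
```

```bash
python3 -c "
from look import *
p=look('w16',('drum1','tray','carrier','cover'))
s=snap('scene');t=snap('top');w=p['pixels']
for n,q in (('scene',s),('top',t)):
    for k in ('drum1','cover','tray'): print(n,k,[pt(q,d['xy'],34 if k=='cover' else 4).round().tolist() for d in r.landmark_of(q,k)])
a=cv2.resize(s['pixels'][110:400,110:430],(480,435),interpolation=2);b=cv2.resize(t['pixels'][180:290,140:220],(317,435),interpolation=2)
cv2.imwrite('pics/final.png',np.hstack([a,b]))
"
```

```text
drum1 [290. 145.] 0.97 [449.5 172.1]
drum1 [200. 175.] 0.88 [421.7 284.5]
drum1 [472. 221.] 0.74 [342.8 -56.6]
drum1 [193. 107.] 0.7 [504.2 283.8]
drum1 [291. 205.] 0.55 [377.9 175.5]
tray [197. 138.] 0.97 [466.2 282.6]
tray [604. 114.] 0.53 [ 496.9 -304. ]
carrier [589. 116.] 0.62 [ 489.8 -263.6]
cover [194. 136.] 0.5 [469.6 285.8]
drum1 region [289. 213.] circle at top z [378.8 173.8] 27.6
drum1 region [284. 150.] circle at top z [452.7 173.2] 23.9
drum1 region [474. 225.] circle at top z [352.5 -41.7] 32.5
drum1 region [189. 180.] circle at top z [427.2 283.9] 29.5
drum1 region [188. 109.] circle at top z [505.6 275.2] 28.9
38.88 59.9 [418.1 137.4 184. ]
scene drum1 [[374.0, 173.0], [463.0, 162.0], [422.0, 290.0], [500.0, 294.0]]
scene cover [[493.0, -268.0]]
scene tray [[469.0, 283.0]]
top drum1 [[340.0, -53.0]]
top cover [[502.0, -269.0]]
top tray []
```

View pics/final.png

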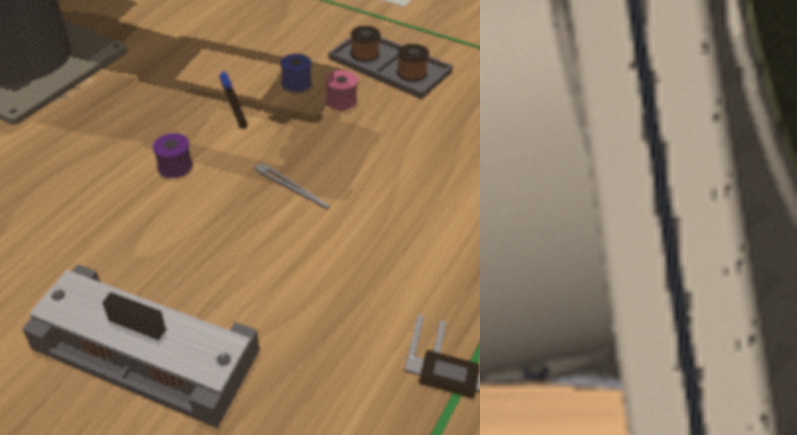

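The cover lies flush with pins showing in both holes, at (57,295) and (223,358). Both drums stand upright in the tray bays at (365,43) and (412,62). The blue, pink and purple look-alikes are untouched and the gripper is clear, so I'm handing in.

```bash
python3 -c "
from bench import r
print(r.hand_in())"
```

```text
the job is handed in; nothing more can be done
None
```

The job is handed in, though no verdict came back: in the last picture both drum coils stand upright in the tray and the cover lies flush on the carrier with both pins through; both ring coils were checked flat in its bays before I closed it. Nothing was tipped, and the look-alikes were left alone.

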